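# Walnuts from the storage bin into the mixing bowl

### The job

Lift the open steel cup of walnuts out of the storage bin, stand it on the white cutting board with the nuts still in it and let go; then take it again in a way that lets you pour, tip all three walnuts into the steel mixing bowl, and stand the empty cup upright on the board again. Don't drop the cup, and leave everything else where it stands (the bin with its jar and can, the bowl, the knife, the sauce bottle).

Things in the scene. Friction and masses are not known exactly. Their poses are not given: they have to be found in the camera images.
- cup: open straight-sided stainless steel cup, no handle, 68 mm outside diameter, 100 mm high, wall 2.5 mm, base 3 mm, 105 to 180 g empty; origin at the centre of its underside, z up its axis to the mouth. Starts upright in the bin, in any of its three places, with the three walnuts in it (filled to 92 mm, 48 g more). May be gripped across its diameter
- cup_rim (a point): centre of the cup's mouth, 100 mm up its axis from its underside
- walnut1: a walnut in its shell, a slightly long ball 36 to 37 mm across, 16 g, smooth hard shell; origin at its centre, its axes turn as it rolls. At the start in the cup
- walnut2: a walnut in its shell, a slightly long ball 36 to 37 mm across, 16 g, smooth hard shell; origin at its centre, its axes turn as it rolls. At the start in the cup
- walnut3: a walnut in its shell, a slightly long ball 36 to 37 mm across, 16 g, smooth hard shell; origin at its centre, its axes turn as it rolls. At the start in the cup
- bin: grey plastic storage bin, open top, 300 mm (its x) by 180 mm (its y) outside (312 by 192 at the lip), 120 mm high, walls and floor 4 mm, loose, 0.7 kg; origin at the centre of its underside. Left or right of the board. Cup, jar and can stand in a row along its x, 83 to 100 mm apart, within 10 mm of its midline (fingers have most room across its y), lower than its rim
- jar: closed amber glass jar with a metal lid, 60 mm diameter, 95 mm high, in the bin; origin at the centre of its underside. Bystander
- can: closed food can with a paper label, 66 mm diameter, 100 mm high, in the bin; origin at the centre of its underside. Bystander
- board: white plastic cutting board, fixed on the counter, 330 mm (its x) by 220 mm (its y), 12 mm thick; origin at the centre of its underside, z up. A 24 by 85 mm hand slot goes through it, centred at x = -142 mm, y = 0. The knife lies along one long edge, at negative y; the half at positive y is free
- knife: santoku kitchen knife with black handle lying on its side on the board, 290 mm long, blade 44 mm broad, 16 mm high at the handle; origin on the underside near the heel of the blade, blade towards +x, cutting edge towards -y. Bystander
- bowl: round stainless steel mixing bowl, 210 mm across its rim, 80 mm high, loose (0.4 kg), on the counter on the other side of the board from the bin; origin at the centre of its underside. Walnuts drop into it
- sauce: sauce bottle with a red cap, 54 mm diameter, 170 mm high, on the counter beyond the board; origin at the centre of its underside. Bystander
Things that resemble listed ones, but are neither listed nor needed, are in the scene too. What is shaped like the cup but red is not meant.

How it is judged:
On the way, in this order (a step that is already met when the one before it is completed fails the run):
1. the cup stands upright on the cutting board, let go, with all three walnuts in it (x of cup in the frame of board between -0.165 and 0.165 m and y of cup in the frame of board between -0.11 and 0.11 m and z of cup in the frame of board between 0.008 and 0.016 m and angle between cup's own z axis and vertical below 0.08 rad and linear speed of cup below 0.03 m/s and contact force between the fingers and cup below 0.05 N and z of walnut1 in the frame of cup between 0 and 0.1 m and horizontal distance between each of walnut1, walnut2, walnut3 and cup below 0.034 m and z of walnut2 in the frame of cup between 0 and 0.1 m and z of walnut3 in the frame of cup between 0 and 0.1 m), for 0.2 s.
2. the cup is tipped beyond 80 degrees with its mouth over the bowl (angle between cup's own z axis and vertical above 1.4 rad and horizontal distance between cup_rim and bowl below 0.105 m and height (world z) of cup_rim above 0.05 m), for 0.1 s.
At the end, for the whole second after the job is handed in: all three walnuts lie at rest in the mixing bowl (below its rim), the bowl stands level on the counter, and the cup stands upright (within 4.5 degrees) at rest on the cutting board, its centre within the board's outline, let go (x of cup in the frame of board between -0.165 and 0.165 m and y of cup in the frame of board between -0.11 and 0.11 m and z of cup in the frame of board between 0.008 and 0.016 m and angle between cup's own z axis and vertical below 0.08 rad and linear speed of cup below 0.03 m/s and contact force between the fingers and cup below 0.05 N and horizontal distance between each of walnut1, walnut2, walnut3 and bowl below 0.095 m and linear speed of each of walnut1, walnut2, walnut3 below 0.05 m/s and z of walnut1 in the frame of bowl between 0.005 and 0.08 m and z of walnut2 in the frame of bowl between 0.005 and 0.08 m and z of walnut3 in the frame of bowl between 0.005 and 0.08 m and angle between bowl's own z axis and vertical below 0.1 rad and height (world z) of bowl below 0.01 m); the robot touches nothing.
It fails at once if the jar, can, sauce bottle or bin is tipped over, or one of these, the knife or the bowl is shifted more than 50 mm (angle between any of jar, can, sauce, bin's own z axis and vertical above 0.35 rad or distance of any of jar, can, sauce, knife, bin, bowl from where it was at the start of the episode above 0.05 m).
It fails at once if the cup is dropped (falls free of the fingers faster than 0.7 m/s, about 25 mm) (linear speed of cup above 0.7 m/s and contact force between the fingers and cup below 0.05 N).
It also fails if it takes over 69 s, if anything falls off the work surface, if the arm or the gripper's body presses on something with over 40 N, if the wrist force passes 120 N, or if a joint passes its speed limit or range.

### The arm

A 6-joint arm with a two-finger parallel gripper is mounted at the origin on the work surface. World frame = base frame: x ahead of the robot, y to its left, z up, the work surface at z = 0. Lengths are in m, angles in rad, forces in N, time in s.
With the tool pointing down it reaches from about 0.375 to 0.9 m from the base axis. Payload 3.1 kg.
Tool frame: the origin (TCP) lies midway between the tips of the shut fingers; the grasp point (between the pads) lies 19 mm behind it (manip.pinch_z is the distance from the TCP to the grasp point, in m); z points along the fingers, y is the line along which they close (so a half turn about z gives the same grasp; the last joint's range is limited). The gripper opens to 85 mm and grips with 20 to 120 N. Pads are 22 mm wide; open, the fingers measure 114 mm over their backs; the gripper's body (76 mm by 85 mm) begins 54 mm behind the grasp point. The pads swing forward as they close: fully open they stand 13 mm farther back than shut.
Start: joints at [-1.446, 0.527, 1.433, -0, 1.181, -0.178], TCP at [0.187, -0.596, 0.211] pointing down, gripper open.
Joint ranges: [-3.08, 3.08], [-0.75, 2.2], [0.22, 2.44], [-1.43, 4.57], [0, 2.65], [-2.85, 2.85]. Speed limits (rad/s): [2.79, 2.79, 3.14, 3.14, 3.14, 3.14].

### API

Orientations are given as a unit quaternion [x, y, z, w].
In Python, from station import manip, viewer, ticket gives the robot as it stands.
- The arm moves only by the shell command python3 -m creep 'ROWS' [FORCE]. ROWS is JSON, a list of rows, each an object with "slide": the shift along the tool's x, y, z in cm, a list of three; "angular": the turn, a rotation vector about the tool's x, y, z in rad, a list of three; "claw": the opening, from -1 (shut) to 1 (fully open). A call has 1 to 10 rows; each row shifts and turns the commanded pose from where the row before left it, along the tool's axes as they then stand; what a row does not reach is not made up. A row lasts 1/12 s, in which the tool goes at most 41.7 mm and 7.16 degrees, less where a joint would pass 70% of its speed; a pose out of reach is approached as far as the arm can. A call with a gripper value outside its range is refused whole. The fingers move at their own pace and stop on an object; FORCE is the grip in N (left out, the last holds). Time passes only in rows, so rows that do not move let the fingers close. It gives the time, the measured TCP pose, the force, the opening and the grip force at its end, in the units of the state.
- manip.sense(): the state, without advancing time (a new reading comes with each control period).
- viewer.snapshot(name): name is "scene" or "side" or "wrist"; returns the picture (400x640x3 uint8, blue, green, red); there is no depth.
- viewer.calibration(name): a dict with "fov_y" (degrees; the focal length in pixels is half the picture's height over the tangent of half this angle, whatever the lens; pixels are square), "cx", "cy" (the principal point, pixels), "k1" (the pictures are not rectified: a ray, as slopes to the right and down, at radius r is drawn at 1 + k1 r^2 times it, then the intrinsics apply), "T" (4x4, takes a point from camera to world coordinates); the wrist camera has in their place "tool_from_camera" (4x4, takes a point from camera to tool coordinates, whose origin is the TCP and whose axes are the flange's). Camera axes: x right, y up, looking along -z (the intrinsics and any distortion apply to the point x, -y, -z); pixel columns grow to the right and rows downward; lengths in m; the calibration is good to about 2 mm. A picture is of the moment at which its call begins: read the wrist's pose just before it. calibration takes no time and is no camera call.
- ticket.sign_off(): hands the job in; it is judged then, once.
The state is a dict: "t": time; "q": joint angles; "qd": joint speeds; "tau": joint torques, N m; "tcp_pos": TCP position; "tool_rot": TCP orientation; "force": force on the tool from outside, world axes, zero at the start; "ft_torque": the same for the moment, N m; "finger_gap": opening from 0.0 (shut) to 1.0 (fully open); "gripper_force": force on a finger pad.
Only numpy, scipy, OpenCV 4.12 (cv2) and the standard library are available. Lean on these libraries where they do the work, as an engineer would, in place of code of your own. Each camera call takes 0.05 s, during which the arm holds its last target. There are 200 camera calls.

## Working session

There is one attempt and no reset: what is moved stays moved. The work goes in short steps, Python scripts to look and compute and a shell command to move; the robot and the scene stay as the last step left them, time stands still between calls to the robot, and variables do not carry over. Pictures are saved under pics/ and viewed, at most 10 in all, crops included, and the job is handed in when it is done.

```bash
mkdir -p pics; ls
python3 - <<'E'
from station import manip, viewer
import cv2, json
print(manip.sense())
for n in ("scene","side"):
    im=viewer.snapshot(n); cv2.imwrite(f"pics/{n}0.png",im)
for n in ("scene","side","wrist"): print(n,viewer.calibration(n))
E
```

```text
pics
{'t': 0.0, 'q': array([-1.44550080e+00,  5.28461677e-01,  1.43390071e+00, -6.28825643e-06,
        1.18143296e+00, -1.78473921e-01]), 'qd': array([ 0.00140697,  0.00077124,  0.00091918,  0.00033401, -0.00066446,
       -0.00099707]), 'tau': array([-8.56831430e-04, -4.42359710e+01, -1.78027171e+01, -2.65336239e-04,
        8.29035096e-03,  1.46625251e-06]), 'tcp_pos': array([ 0.18689362, -0.5955957 ,  0.20973696]), 'tool_rot': array([ 9.88486892e-01,  1.51302515e-01,  2.63740954e-05, -1.10103726e-03]), 'force': array([-0.44729163, -0.07948312,  0.17236655]), 'ft_torque': array([ 0.02567548,  0.01062234, -0.02297189]), 'gripper_force': 0.0, 'finger_gap': 1.0046364317620715}
scene {'fov_y': 47.82663354183454, 'cx': 320.7695267449314, 'cy': 205.34997692948332, 'k1': 0.036573773130869, 'T': array([[ 0.248674  , -0.84388123,  0.47542162,  1.13162686],
       [ 0.96858125,  0.2149299 , -0.12512194, -0.14884044],
       [ 0.00340574,  0.49159904,  0.87081501,  1.17750369],
       [ 0.        ,  0.        ,  0.        ,  1.        ]])}
side {'fov_y': 48.52245295680792, 'cx': 319.05393374394436, 'cy': 199.21675872308126, 'k1': -0.06687750569539147, 'T': array([[-0.92801645,  0.24233033, -0.28295137,  0.17648427],
       [-0.3725364 , -0.60661062,  0.70231061,  0.85860603],
       [-0.00145014,  0.75716548,  0.6532215 ,  0.87695534],
       [ 0.        ,  0.        ,  0.        ,  1.        ]])}
wrist {'fov_y': 58.446811781385726, 'cx': 322.7986601898256, 'cy': 202.67977971772123, 'k1': -0.08204915086383631, 'tool_from_camera': array([[-4.39346681e-05,  9.53171551e-01,  3.02430143e-01,
         7.74035788e-02],
       [ 9.99999920e-01,  1.61794296e-04, -3.64656294e-04,
        -2.57446807e-04],
       [-3.96511478e-04,  3.02430103e-01, -9.53171483e-01,
        -1.62106332e-01],
       [ 0.00000000e+00,  0.00000000e+00,  0.00000000e+00,
         1.00000000e+00]])}
```

View pics/scene0.png

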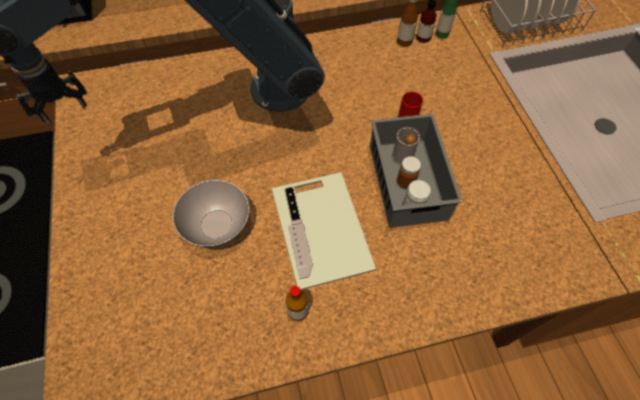

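View pics/side0.png

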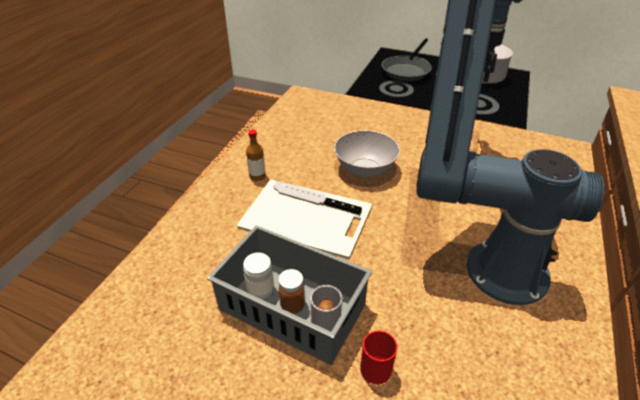

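```bash
cat > h.py <<'E'
import numpy as np, cv2
from scipy.optimize import least_squares
from scipy.spatial.transform import Rotation as R
from station import manip, viewer
def cal(n, s=None):
    c=viewer.calibration(n)
    if 'T' in c: return c,c['T']
    T=np.eye(4); s=s or manip.sense(); T[:3,:3]=R.from_quat(s['tool_rot']).as_matrix(); T[:3,3]=s['tcp_pos']
    return c,T@c['tool_from_camera']
def proj(n,P,s=None):
    c,T=cal(n,s); P=np.atleast_2d(P); p=(P-T[:3,3])@T[:3,:3]
    u=p[:,0]/-p[:,2]; v=-p[:,1]/-p[:,2]; k=1+c['k1']*(u*u+v*v); f=200/np.tan(np.radians(c['fov_y']/2))
    return np.c_[c['cx']+f*u*k,c['cy']+f*v*k]
def fit(obs,x0,model,free=None):
    """obs: list of (cam, state, key, (u,v)); model(x)[key] -> point"""
    def r(x):
        return np.concatenate([proj(n,model(x,k),s)[0]-uv for n,s,k,uv in obs])
    o=least_squares(r,x0,loss='soft_l1',f_scale=2); return o.x, np.round(r(o.x),1)
E
python3 - <<'E'
import cv2,numpy as np
a=cv2.imread('pics/scene0.png')[110:230,365:465]; b=cv2.imread('pics/side0.png')[225:365,205:375]
a=cv2.resize(a,None,fx=3.5,fy=3.5,interpolation=3); b=cv2.resize(b,None,fx=2.5,fy=2.5,interpolation=3)
o=np.zeros((420,800,3),np.uint8); o[:420,:350]=a; o[:350,360:785]=b
cv2.imwrite('pics/c1.png',o)
a=cv2.imread('pics/scene0.png')[165:325,165:380]; b=cv2.imread('pics/side0.png')[125:265,230:410]
a=cv2.resize(a,None,fx=2,fy=2,interpolation=3); b=cv2.resize(b,None,fx=2,fy=2,interpolation=3)
o=np.zeros((320,800,3),np.uint8); o[:320,:430]=a; o[:280,440:800]=b
cv2.imwrite('pics/c2.png',o)
E
```

```text
(no output)
```

View pics/c1.png

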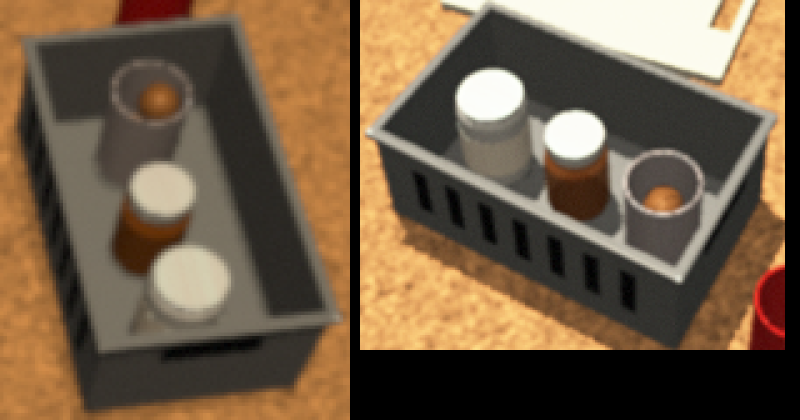

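View pics/c2.png

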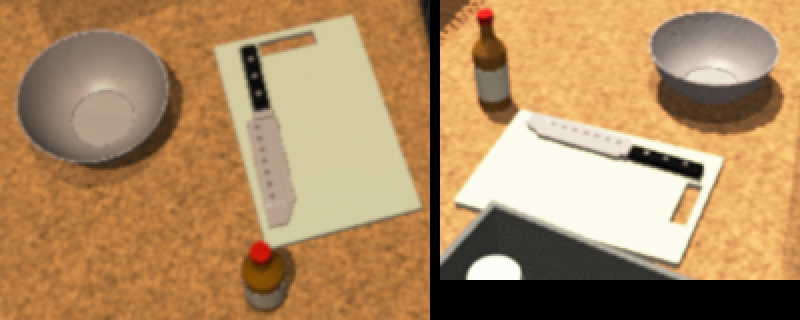

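```bash
cat > loc.py <<'E'
from h import *
S=lambda u,v:np.array([365+u/3.5,110+v/3.5]); D=lambda u,v:np.array([205+(u-360)/2.5,225+v/2.5])
S2=lambda u,v:np.array([165+u/2,165+v/2]); D2=lambda u,v:np.array([230+(u-440)/2,125+v/2])
def box(hx,hy):
    def m(x,k):
        sx,sy=k; c,s=np.cos(x[3]),np.sin(x[3]); return x[:3]+[c*sx*hx-s*sy*hy,s*sx*hx+c*sy*hy,0]
    return m
N,F=-1,1
b=[('scene',None,(N,-1),S(25,40)),('scene',None,(N,1),S(238,17)),('scene',None,(F,1),S(338,320)),('scene',None,(F,-1),S(97,350)),
('side',None,(N,-1),D(775,118)),('side',None,(N,1),D(680,278)),('side',None,(F,1),D(370,132)),('side',None,(F,-1),D(490,8))]
print('bin',*fit(b,[.5,.3,.12,0],box(.156,.096)))
b=[('scene',None,(N,-1),S2(215,46)),('scene',None,(N,1),S2(353,15)),('scene',None,(F,1),S2(421,207)),('scene',None,(F,-1),S2(270,247)),
('side',None,(N,-1),D2(721,157)),('side',None,(N,1),D2(683,262)),('side',None,(F,1),D2(457,205)),('side',None,(F,-1),D2(522,110))]
print('board',*fit(b,[.5,.0,.012,0],box(.165,.11)))
def circ(a,bb,r,x0):
    t=np.linspace(0,2*np.pi,73); C=np.c_[r*np.cos(t),r*np.sin(t),0*t]
    def res(x):
        o=[]
        for n,q in (('scene',a),('side',bb)):
            p=proj(n,C+x); o+=[*(p.min(0)-q[0]),*(p.max(0)-q[1])]
        return np.array(o)
    s=least_squares(res,x0,loss='soft_l1',f_scale=1); return s.x,np.round(res(s.x),1)
print('cup',*circ((S(110,60),S(192,127)),(D(622,150),D(704,213)),.034,[.4,.3,.1]))
print('bowl',*circ((S2(17,30),S2(168,166)),(D2(650,13),D2(778,80)),.105,[.5,-.3,.08]))
print('jar',*circ((S(130,162),S(196,218)),(D(545,110),D(606,160)),.029,[.5,.3,.1]))
E
python3 loc.py
```

```text
bin [ 0.4705253   0.29981326  0.11403381 -0.11878344] [-1.5 -0.5 -0.3 -0.5  0.2  1.1 -0.5  0.6  1.9 -0.3  0.1  3.1 -2.3  0.6
 -0.4 -3.2]
board [0.56039647 0.00347325 0.00854229 0.03104214] [-1.1  0.3 -1.  -0.9  0.8 -1.  -0.8  0.3  1.4  0.8 -1.5  0.8 -1.2 -1.
 -0.7  0.6]
cup [0.3791444  0.31730476 0.10191433] [ 0.   0.3 -0.5 -0.8  0.2 -0.3 -0.7  0.5]
bowl [ 0.47649661 -0.29064436  0.07520777] [-1.   0.4  0.2 -0.9 -1.6 -0.8  0.3  3. ]
jar [0.47213005 0.29493979 0.09541503] [-1.1 -0.4  0.2  0.1 -1.2 -0.1  0.3  0.3]
```

```bash
python3 -c "
from station import manip; print([a for a in dir(manip) if a[0]!='_'], manip.pinch_z)"
cat > log.sh <<'E'
python3 -c "
from station import manip; import json
s=manip.sense(); open('log.jsonl','a').write(json.dumps([list(map(float,s['q'])),list(map(float,s['tcp_pos'])),list(map(float,s['tool_rot']))])+'\n')"
E
chmod +x log.sh; ./log.sh
python3 -m creep '[{"slide":[0,0,-2.3],"angular":[0,0,0.106],"claw":1},{"slide":[0,0,-2.3],"angular":[0,0,0.106],"claw":1},{"slide":[0,0,-2.3],"angular":[0,0,0.106],"claw":1},{"slide":[0,0,-2.3],"angular":[0,0,0.105],"claw":1}]'; ./log.sh
python3 -m creep '[{"slide":[1.57,-3.31,0],"angular":[0,0,0],"claw":1},{"slide":[1.57,-3.31,0],"angular":[0,0,0],"claw":1},{"slide":[1.57,-3.31,0],"angular":[0,0,0],"claw":1},{"slide":[1.57,-3.31,0],"angular":[0,0,0],"claw":1},{"slide":[1.57,-3.31,0],"angular":[0,0,0],"claw":1},{"slide":[1.57,-3.31,0],"angular":[0,0,0],"claw":1},{"slide":[1.57,-3.31,0],"angular":[0,0,0],"claw":1},{"slide":[1.57,-3.31,0],"angular":[0,0,0],"claw":1}]'; ./log.sh
```

```text
['PlanningError', 'pinch_z', 'sense'] 0.0187
t: 0.43
tcp_pos: [0.1869, -0.5958, 0.3029]
tool_rot: [0.998, -0.062, -0.0, -0.001]
force: [-0.4, 0.2, 0.4]
finger_gap: 1.001
gripper_force: 0.0
t: 1.1
tcp_pos: [0.3436, -0.3464, 0.3024]
tool_rot: [0.998, -0.06, -0.0, -0.0]
force: [0.6, 0.1, 0.1]
finger_gap: 1.0
gripper_force: 0.0
```

```bash
python3 -m creep '[{"slide":[1.57,-3.31,0],"angular":[0,0,0],"claw":1},{"slide":[1.57,-3.31,0],"angular":[0,0,0],"claw":1},{"slide":[1.57,-3.31,0],"angular":[0,0,0],"claw":1},{"slide":[1.57,-3.31,0],"angular":[0,0,0],"claw":1},{"slide":[1.57,-3.31,0],"angular":[0,0,0],"claw":1},{"slide":[1.57,-3.31,0],"angular":[0,0,0],"claw":1},{"slide":[1.57,-3.31,0],"angular":[0,0,0],"claw":1},{"slide":[1.57,-3.31,0],"angular":[0,0,0],"claw":1}]'; ./log.sh
python3 -m creep '[{"slide":[-1.41,-3.33,0],"angular":[0,0,0],"claw":1},{"slide":[-1.41,-3.33,0],"angular":[0,0,0],"claw":1},{"slide":[-1.41,-3.33,0],"angular":[0,0,0],"claw":1},{"slide":[-1.41,-3.33,0],"angular":[0,0,0],"claw":1},{"slide":[-1.41,-3.33,0],"angular":[0,0,0],"claw":1},{"slide":[-1.41,-3.33,0],"angular":[0,0,0],"claw":1}]'; ./log.sh
python3 -m creep '[{"slide":[-1.41,-3.33,0],"angular":[0,0,0],"claw":1},{"slide":[-1.41,-3.33,0],"angular":[0,0,0],"claw":1},{"slide":[-1.41,-3.33,0],"angular":[0,0,0],"claw":1},{"slide":[-1.41,-3.33,0],"angular":[0,0,0],"claw":1},{"slide":[-1.41,-3.33,0],"angular":[0,0,0],"claw":1},{"slide":[-1.41,-3.33,0],"angular":[0,0,0],"claw":1},{"slide":[0,0,0],"angular":[0,0,0],"claw":1}]'; ./log.sh
python3 - <<'E'
from h import *
s=manip.sense(); im=viewer.snapshot('wrist'); cv2.imwrite('pics/w1.png',im); import pickle; pickle.dump(s,open('s1.pkl','wb')); print(s['t'],s['tcp_pos'],s['tool_rot'])
E
```

```text
t: 1.77
tcp_pos: [0.4997, -0.0985, 0.3024]
tool_rot: [0.998, -0.06, -0.0, -0.0]
force: [0.5, -0.3, 0.5]
finger_gap: 1.003
gripper_force: 0.0
t: 2.27
tcp_pos: [0.438, 0.1096, 0.3024]
tool_rot: [0.998, -0.06, -0.0, -0.0]
force: [0.6, 0.5, 0.1]
finger_gap: 0.999
gripper_force: 0.0
t: 2.85
tcp_pos: [0.3765, 0.3215, 0.3025]
tool_rot: [0.998, -0.056, -0.001, -0.001]
force: [0.8, -0.1, -0.1]
finger_gap: 0.999
gripper_force: 0.0
2.85 [0.37653483 0.32153581 0.30246881] [ 9.98404388e-01 -5.64449134e-02 -6.50773564e-04 -1.49204205e-03]
```

View pics/w1.png

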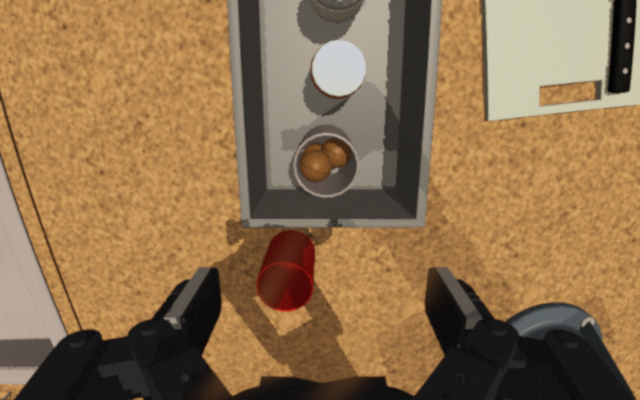

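```bash
cat > cup.py <<'E'
from h import *
import pickle
s=pickle.load(open('s1.pkl','rb'))
t=np.linspace(0,2*np.pi,73)
def bb(n,x,r,s): 
    p=proj(n,np.c_[x[0]+r*np.cos(t),x[1]+r*np.sin(t),0*t+x[2]],s); return np.r_[p.min(0),p.max(0)]
W=np.array([293,133,357,196.]);
S=np.array([365+110/3.5,110+60/3.5,365+192/3.5,110+127/3.5]); D=np.array([205+262/2.5,225+60,205+344/2.5,225+213/2.5])
f=lambda x:np.r_[bb('wrist',x,.034,s)-W,bb('scene',x,.034,None)-S,bb('side',x,.034,None)-D]
o=least_squares(f,[.38,.317,.1],loss='soft_l1',f_scale=1); print(o.x,np.round(f(o.x),1))
f=lambda x:bb('wrist',[*x,.104],.034,s)-W
o=least_squares(f,[.38,.317]); print(o.x,np.round(f(o.x),1))
print(proj('wrist',[[.37653,.3215,.302],[.379,.317,.1]],s))
b=[('wrist',s,(-1,1),(243,225)),('wrist',s,(-1,-1),(425,226))]
def m(x,k):
    c,sn=np.cos(x[2]),np.sin(x[2]); return np.array([x[0]+c*k[0]*.156-sn*k[1]*.096,x[1]+sn*k[0]*.156+c*k[1]*.096,.12])
print(fit(b,[.47,.3,-.119],m))
E
python3 cup.py
```

```text
[0.37866165 0.3189732  0.10166496] [-0.2 -0.9  1.7  0.8  0.5  0.1 -0.1 -0.9  0.1  0.4 -0.8  1.2]
[0.37907031 0.31969561] [-1.1 -1.   1.1  1.2]
[[323.24207938 251.79933662]
 [327.56630077 164.41905248]]
(array([ 0.47332598,  0.29854053, -0.11836981]), array([-1.4,  0.1,  1.4,  0.1]))
```

```bash
python3 -m creep '[{"slide":[0.25,0.2,2.5],"angular":[0,0,0],"claw":1},{"slide":[0,0,2.5],"angular":[0,0,0],"claw":1},{"slide":[0,0,3],"angular":[0,0,0],"claw":1},{"slide":[0,0,3],"angular":[0,0,0],"claw":1},{"slide":[0,0,3],"angular":[0,0,0],"claw":1},{"slide":[0,0,2],"angular":[0,0,0],"claw":1},{"slide":[0,0,2],"angular":[0,0,0],"claw":1},{"slide":[0,0,0],"angular":[0,0,0],"claw":1}]'
python3 -m creep '[{"slide":[0,0,1.5],"angular":[0,0,0],"claw":1},{"slide":[0,0,1.5],"angular":[0,0,0],"claw":1},{"slide":[0,0,1.5],"angular":[0,0,0],"claw":1},{"slide":[0,0,1.5],"angular":[0,0,0],"claw":1},{"slide":[0,0,1],"angular":[0,0,0],"claw":1},{"slide":[0,0,0],"angular":[0,0,0],"claw":1},{"slide":[0,0,0],"angular":[0,0,0],"claw":1}]'; ./log.sh
```

```text
t: 3.57
tcp_pos: [0.3789, 0.3115, 0.1193]
tool_rot: [0.998, -0.06, -0.004, 0.002]
force: [-0.3, -0.9, -0.1]
finger_gap: 1.0
gripper_force: 0.0
t: 4.15
tcp_pos: [0.3815, 0.3139, 0.053]
tool_rot: [0.998, -0.06, -0.0, 0.0]
force: [0.4, 0.1, 0.9]
finger_gap: 0.999
gripper_force: 0.0
```

```bash
python3 -m creep '[{"slide":[-0.3,-0.5,0],"angular":[0,0,0],"claw":1},{"slide":[0,0,0],"angular":[0,0,0],"claw":1},{"slide":[0,0,0],"angular":[0,0,0],"claw":-1},{"slide":[0,0,0],"angular":[0,0,0],"claw":-1},{"slide":[0,0,0],"angular":[0,0,0],"claw":-1},{"slide":[0,0,0],"angular":[0,0,0],"claw":-1},{"slide":[0,0,0],"angular":[0,0,0],"claw":-1},{"slide":[0,0,0],"angular":[0,0,0],"claw":-1},{"slide":[0,0,0],"angular":[0,0,0],"claw":-1}]' 45; ./log.sh
python3 -m creep '[{"slide":[0,0,-0.3],"angular":[0,0,0],"claw":-1},{"slide":[0,0,-0.7],"angular":[0,0,0],"claw":-1},{"slide":[0,0,-1],"angular":[0,0,0],"claw":-1},{"slide":[0,0,0],"angular":[0,0,0],"claw":-1}]'; ./log.sh
python3 - <<'E'
from h import *
import json
L=[json.loads(l) for l in open('log.jsonl')]
print(np.round(manip.sense()['q'],3))
# planar: r = a + L2 sin(q2)+ L3 sin(q2+q3)+ b cos(q2+q3) + d sin(q2+q3+q5) (q4=0)
A=[];y=[]
for q,p,_ in L:
    s1,s2,s3=q[1],q[1]+q[2],q[1]+q[2]+q[4]
    A.append([1,0,np.sin(s1),np.cos(s1),np.sin(s2),np.cos(s2)]);y.append(np.hypot(p[0],p[1])-0)
    A.append([0,1,np.cos(s1),-np.sin(s1),np.cos(s2),-np.sin(s2)]);y.append(p[2])
x,res,rk,sv=np.linalg.lstsq(np.array(A),np.array(y),rcond=None); print(np.round(x,4),res,sv)
for q,p,_ in L: print(np.round([*q,*p,np.arctan2(p[1],p[0])-q[0]],3))
E
```

```text
t: 4.9
tcp_pos: [0.3792, 0.3197, 0.054]
tool_rot: [0.998, -0.059, 0.001, -0.0]
force: [-0.5, -1.2, 8.0]
finger_gap: 0.79
gripper_force: 48.4
t: 5.23
tcp_pos: [0.3797, 0.3202, 0.0744]
tool_rot: [0.998, -0.059, 0.001, -0.001]
force: [0.3, -0.0, -1.1]
finger_gap: 0.791
gripper_force: 50.9
[0.475 0.579 1.872 0.    0.687 2.165]
[ 0.0133 -0.0384  0.5757  0.0043  0.3875  0.1068] [1.0437075e-06] [5.15245457 5.15245457 0.62261761 0.62261761 0.25408513 0.25408513]
[-1.446  0.528  1.434 -0.     1.181 -0.178  0.187 -0.596  0.21   0.179]
[-1.446  0.442  1.317  0.     1.384  0.25   0.187 -0.596  0.303  0.179]
[-1.019  0.234  1.643  0.     1.266  0.671  0.344 -0.346  0.302  0.23 ]
[-0.414  0.266  1.595 -0.     1.28   1.276  0.5   -0.098  0.302  0.22 ]
[-0.003  0.176  1.72   0.     1.246  1.687  0.438  0.11   0.302  0.248]
[0.479 0.244 1.628 0.003 1.27  2.161 0.377 0.322 0.302 0.228]
[ 0.462  0.618  1.888 -0.     0.636  2.153  0.382  0.314  0.053  0.227]
[ 0.475  0.618  1.884 -0.     0.638  2.165  0.379  0.32   0.054  0.226]
[0.475 0.579 1.872 0.    0.687 2.165 0.38  0.32  0.074 0.225]
```

```bash
python3 -m creep '[{"slide":[0,0,-1],"angular":[0,0,0],"claw":-1},{"slide":[0,0,-1.6],"angular":[0,0,0],"claw":-1},{"slide":[0,0,-1.8],"angular":[0,0,0],"claw":-1},{"slide":[0,0,-1.8],"angular":[0,0,0],"claw":-1},{"slide":[0,0,-1.8],"angular":[0,0,0],"claw":-1},{"slide":[0,0,-1.8],"angular":[0,0,0],"claw":-1},{"slide":[0,0,-1.8],"angular":[0,0,0],"claw":-1},{"slide":[0,0,-1.8],"angular":[0,0,0],"claw":-1},{"slide":[0,0,-1.4],"angular":[0,0,0],"claw":-1},{"slide":[0,0,-0.6],"angular":[0,0,0],"claw":-1}]'; ./log.sh
python3 - <<'E'
from h import *
import json
L=[json.loads(l) for l in open('log.jsonl')]
A=[];y=[]
for q,p,_ in L:
    s1,s2=q[1],q[1]+q[2]
    A.append([1,0,np.sin(s1),np.sin(s2),np.cos(s2)]);y.append(np.sqrt(p[0]**2+p[1]**2-.111**2))
    A.append([0,1,np.cos(s1),np.cos(s2),-np.sin(s2)]);y.append(p[2])
x,res,rk,sv=np.linalg.lstsq(np.array(A),np.array(y),rcond=None); print(np.round(x,4),res,sv)
im=viewer.snapshot('side'); cv2.imwrite('pics/d1.png',im)
E
```

```text
t: 6.07
tcp_pos: [0.3794, 0.32, 0.2291]
tool_rot: [0.998, -0.06, 0.002, -0.001]
force: [0.7, 0.4, -3.2]
finger_gap: 0.785
gripper_force: 51.3
[ 0.0007 -0.0431  0.5857  0.3909  0.1121] [2.1123529e-06] [5.43547223 4.42877057 0.62268906 0.62128193 0.26057634]
```

View pics/d1.png

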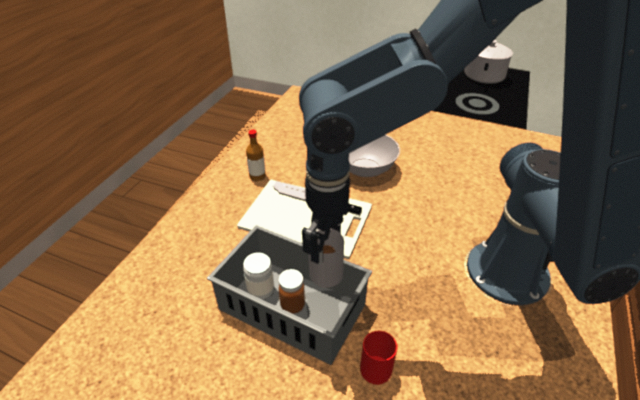

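```bash
python3 -m creep '[{"slide":[0.7,0.67,0],"angular":[0,0,0],"claw":-1},{"slide":[1.5,1.4,0],"angular":[0,0,0],"claw":-1},{"slide":[2,1.95,0],"angular":[0,0,0],"claw":-1},{"slide":[2.1,2,0],"angular":[0,0,0],"claw":-1},{"slide":[2.1,2,0],"angular":[0,0,0],"claw":-1},{"slide":[2.1,2,0],"angular":[0,0,0],"claw":-1},{"slide":[2.1,2,0],"angular":[0,0,0],"claw":-1},{"slide":[2.1,2,0],"angular":[0,0,0],"claw":-1},{"slide":[2.1,2,0],"angular":[0,0,0],"claw":-1},{"slide":[2.1,2,0],"angular":[0,0,0],"claw":-1}]'; ./log.sh
python3 -m creep '[{"slide":[2,1.95,0],"angular":[0,0,0],"claw":-1},{"slide":[2,2,0],"angular":[0,0,0],"claw":-1},{"slide":[1.5,1.4,0],"angular":[0,0,0],"claw":-1},{"slide":[0.8,0.75,0.5],"angular":[0,0,0],"claw":-1},{"slide":[0,0,1.4],"angular":[0,0,0],"claw":-1},{"slide":[0,0,2],"angular":[0,0,0],"claw":-1},{"slide":[0,0,2],"angular":[0,0,0],"claw":-1},{"slide":[0,0,2],"angular":[0,0,0],"claw":-1},{"slide":[0,0,2],"angular":[0,0,0],"claw":-1}]'; ./log.sh
python3 -m creep '[{"slide":[0,0,2],"angular":[0,0,0],"claw":-1},{"slide":[0,0,1.5],"angular":[0,0,0],"claw":-1},{"slide":[0,0,1],"angular":[0,0,0],"claw":-1},{"slide":[0,0,0],"angular":[0,0,0],"claw":-1},{"slide":[0,0,0],"angular":[0,0,0],"claw":-1}]'; ./log.sh
```

```text
t: 6.95
tcp_pos: [0.5448, 0.1161, 0.225]
tool_rot: [0.998, -0.06, -0.002, 0.0]
force: [0.6, 0.7, -1.3]
finger_gap: 0.791
gripper_force: 51.3
t: 7.7
tcp_pos: [0.5987, 0.0502, 0.1253]
tool_rot: [0.998, -0.059, -0.002, -0.0]
force: [0.2, -0.3, -1.5]
finger_gap: 0.79
gripper_force: 51.3
t: 8.12
tcp_pos: [0.5995, 0.0502, 0.0818]
tool_rot: [0.998, -0.059, -0.001, -0.0]
force: [-0.4, -0.3, -2.2]
finger_gap: 0.789
gripper_force: 51.3
```

```bash
python3 -m creep '[{"slide":[0,0,0.8],"angular":[0,0,0],"claw":-1},{"slide":[0,0,0.6],"angular":[0,0,0],"claw":-1},{"slide":[0,0,0.2],"angular":[0,0,0],"claw":-1},{"slide":[0,0,0],"angular":[0,0,0],"claw":-1},{"slide":[0,0,0],"angular":[0,0,0],"claw":-1}]'
python3 -m creep '[{"slide":[0,0,0.2],"angular":[0,0,0],"claw":-1},{"slide":[0,0,0],"angular":[0,0,0],"claw":-1}]'
python3 -m creep '[{"slide":[0,0,0.1],"angular":[0,0,0],"claw":-1},{"slide":[0,0,0],"angular":[0,0,0],"claw":-1}]'
```

```text
t: 8.53
tcp_pos: [0.6004, 0.0501, 0.0669]
tool_rot: [0.998, -0.06, 0.0, -0.0]
force: [1.7, 0.7, -1.6]
finger_gap: 0.788
gripper_force: 51.3
t: 8.7
tcp_pos: [0.6004, 0.0501, 0.0648]
tool_rot: [0.998, -0.06, 0.0, 0.0]
force: [0.9, 0.8, -1.3]
finger_gap: 0.79
gripper_force: 51.3
t: 8.87
tcp_pos: [0.6003, 0.0501, 0.0637]
tool_rot: [0.998, -0.06, 0.0, 0.0]
force: [-0.7, 0.6, -1.5]
finger_gap: 0.784
gripper_force: 51.3
```

```bash
python3 -m creep '[{"slide":[0,0,0.1],"angular":[0,0,0],"claw":-1},{"slide":[0,0,0],"angular":[0,0,0],"claw":-1}]'
python3 -m creep '[{"slide":[0,0,0.1],"angular":[0,0,0],"claw":-1},{"slide":[0,0,0],"angular":[0,0,0],"claw":-1}]'
python3 -m creep '[{"slide":[0,0,0.05],"angular":[0,0,0],"claw":-1},{"slide":[0,0,0],"angular":[0,0,0],"claw":-1}]'
```

```text
t: 9.03
tcp_pos: [0.6002, 0.0501, 0.0626]
tool_rot: [0.998, -0.06, -0.0, -0.0]
force: [-0.4, -0.5, -3.4]
finger_gap: 0.786
gripper_force: 51.3
t: 9.2
tcp_pos: [0.6006, 0.05, 0.0622]
tool_rot: [0.998, -0.06, 0.0, 0.0]
force: [-0.8, -0.0, 1.6]
finger_gap: 0.788
gripper_force: 51.5
t: 9.37
tcp_pos: [0.6007, 0.05, 0.0621]
tool_rot: [0.998, -0.06, 0.001, 0.0]
force: [-0.8, -1.2, 4.0]
finger_gap: 0.788
gripper_force: 51.8
```

```bash
python3 -m creep '[{"slide":[0,0,0],"angular":[0,0,0],"claw":1},{"slide":[0,0,0],"angular":[0,0,0],"claw":1},{"slide":[0,0,0],"angular":[0,0,0],"claw":1},{"slide":[0,0,0],"angular":[0,0,0],"claw":1},{"slide":[0,0,0],"angular":[0,0,0],"claw":1},{"slide":[0,0,0],"angular":[0,0,0],"claw":1},{"slide":[0,0,0],"angular":[0,0,0],"claw":1}]'
python3 -m creep '[{"slide":[0,0,-1],"angular":[0,0,0],"claw":1},{"slide":[0,0,-2],"angular":[0,0,0],"claw":1},{"slide":[0,0,-3],"angular":[0,0,0],"claw":1},{"slide":[0,0,-4],"angular":[0,0,0],"claw":1},{"slide":[0,0,-4],"angular":[0,0,0],"claw":1},{"slide":[0,0,-4],"angular":[0,0,0],"claw":1},{"slide":[0,0,-4],"angular":[0,0,0],"claw":1},{"slide":[0,0,0],"angular":[0,0,0],"claw":1}]';./log.sh
python3 - <<'E'
from h import *
s=manip.sense(); im=viewer.snapshot('wrist'); cv2.imwrite('pics/w2.png',im); import pickle; pickle.dump(s,open('s2.pkl','wb')); print(s['t'],s['tcp_pos'],s['tool_rot'],s['q'])
print(proj('wrist',[[.6,.05,.112]],s))
E
```

```text
t: 9.95
tcp_pos: [0.6003, 0.0501, 0.0611]
tool_rot: [0.998, -0.06, -0.0, -0.0]
force: [0.5, 0.6, 0.6]
finger_gap: 0.999
gripper_force: 0.0
t: 10.62
tcp_pos: [0.6054, 0.0498, 0.2918]
tool_rot: [0.998, -0.059, 0.01, 0.0]
force: [1.4, 0.1, 0.7]
finger_gap: 0.999
gripper_force: 0.0
10.6167 [0.60543954 0.04977683 0.29177941] [ 9.98186509e-01 -5.94124918e-02  9.68046393e-03  3.70157496e-04] [-1.01764328e-01  4.15431336e-01  1.39318284e+00  8.20368474e-05
  1.31360326e+00  1.58791249e+00]
[[323.43282069 181.19911218]]
```

View pics/w2.png

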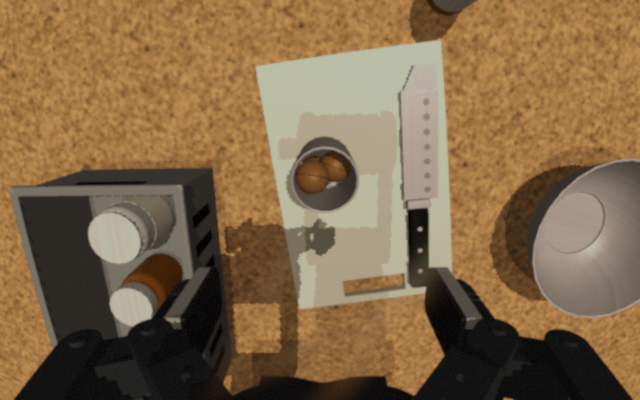

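```bash
python3 -m creep '[{"slide":[0,0,0],"angular":[0,0.12,0],"claw":1},{"slide":[0,0,0],"angular":[0,0.12,0],"claw":1},{"slide":[0,0,0],"angular":[0,0.12,0],"claw":1},{"slide":[0,0,0],"angular":[0,0.12,0],"claw":1},{"slide":[0,0,0],"angular":[0,0,0],"claw":1},{"slide":[0,0,0],"angular":[0,0,0],"claw":1}]';./log.sh
python3 -m creep '[{"slide":[0,0,0],"angular":[0.12,0,0],"claw":1},{"slide":[0,0,0],"angular":[0.12,0,0],"claw":1},{"slide":[0,0,0],"angular":[0.12,0,0],"claw":1},{"slide":[0,0,0],"angular":[0.12,0,0],"claw":1},{"slide":[0,0,0],"angular":[0,0,0],"claw":1},{"slide":[0,0,0],"angular":[0,0,0],"claw":1}]';./log.sh
tail -3 log.jsonl
```

```text
t: 11.17
tcp_pos: [0.597, 0.0506, 0.279]
tool_rot: [0.971, -0.058, 0.233, 0.014]
force: [0.2, -0.2, 1.2]
finger_gap: 1.006
gripper_force: 0.0
t: 11.67
tcp_pos: [0.5988, 0.0476, 0.2767]
tool_rot: [0.961, -0.02, 0.233, -0.151]
force: [-0.7, -0.5, -0.9]
finger_gap: 0.999
gripper_force: 0.0
[[-0.10176432813151888, 0.4154313358000569, 1.3931828387843201, 8.203684736750979e-05, 1.313603262575037, 1.5879124862619558], [0.6054395447983217, 0.049776834451253395, 0.29177941273918967], [0.9981865093379622, -0.05941249176124657, 0.009680463927039425, 0.0003701574955273486]]
[[-0.09614539098259342, 0.25745543662932474, 1.789757047618474, -0.017885852984068133, 0.6237823083617765, 1.6054669889842241], [0.596972048444277, 0.05061126977511978, 0.2790109130137112], [0.9707082374783367, -0.05772944636955754, 0.23280613235315425, 0.013933178113088186]]
[[-0.33653831900279796, 0.2772663602074765, 1.8167232772774322, 0.6328889157516272, 0.7774144428978412, 0.8762468623609191], [0.5987752542283055, 0.0475836986206979, 0.27674490590233936], [0.9605382401100618, -0.019663581069133858, 0.23272072385775452, -0.15106520960474548]]
```

```bash
cat > kin.py <<'E'
from h import *
import json
def fk(q,p,sg=1):
    h,y1,L2,a3,L3,y4,x4,d6=p
    r=R.from_euler('z',q[0]); t=np.array([0,0,h])+r.apply([0,y1,0])
    r=r*R.from_euler('y',q[1]); t=t+r.apply([0,0,L2]); r=r*R.from_euler('y',q[2]); t=t+r.apply([a3,0,L3])
    r=r*R.from_euler('z',sg*q[3]); t=t+r.apply([x4,y4,0]); r=r*R.from_euler('y',q[4]); t=t+r.apply([0,0,d6])
    r=r*R.from_euler('z',q[5]+np.pi/2); return t,r
L=[json.loads(l) for l in open('log.jsonl')]
def fitp(sg):
    f=lambda p:np.concatenate([fk(q,p,sg)[0]-t for q,t,_ in L])
    o=least_squares(f,[.2,.111,.58,-.1,.39,0,0,.25]); return o.x,o.cost,f(o.x)
lo=np.array([-2.999,-.75,.22,-1.43,0.02,-2.85]); hi=np.array([2.999,2.2,2.44,4.57,2.65,2.85])
def ik(pos,rot,p,sg=1,seeds=None,n=60):
    rng=np.random.default_rng(0); best=[]
    for i in range(n):
        q0=seeds[i] if seeds is not None and i<len(seeds) else rng.uniform(lo,hi)
        f=lambda q:np.r_[(fk(q,p,sg)[0]-pos)*5,(rot.inv()*fk(q,p,sg)[1]).as_rotvec()]
        o=least_squares(f,np.clip(q0,lo+1e-3,hi-1e-3),bounds=(lo,hi))
        if o.cost<1e-6 and not any(np.abs(o.x-b).max()<.05 for b in best): best.append(o.x)
    return best
if __name__=='__main__':
    for sg in (1,-1):
        x,c,r=fitp(sg); print(sg,np.round(x,4),c,np.round(r[-6:],4))
        for q,t,qu in L[-3:]: print((R.from_quat(qu).inv()*fk(q,x,sg)[1]).magnitude())
E
python3 kin.py
```

```text
1 [ 0.2742  0.111   0.588   0.1141  0.3917 -0.     -0.      0.3173] 1.842789481513076e-18 [ 0. -0.  0.  0.  0.  0.]
2.4332885460277546e-16
3.731813797940203e-16
3.397401786359062e-16
-1 [ 0.277   0.2417  0.5889  0.519   0.3915 -0.1306 -0.4045  0.3206] 2.080807643737759e-06 [ 0.0001 -0.0005 -0.0016  0.0003 -0.0001 -0.0003]
0.00016407369473521728
0.03577170596813622
1.2657778315032546
```

```bash
cat > search.py <<'E'
from kin import *
P,_,_=fitp(1); d=np.pi/180
def frame(psi,p):
    z=np.array([np.cos(psi)*np.cos(p),np.sin(psi)*np.cos(p),-np.sin(p)]); y=np.array([np.sin(psi),-np.cos(psi),0]); return R.from_matrix(np.c_[np.cross(y,z),y,z])
def grasp(psi,p,cup=(.600,.0495),zg=.07,back=0):
    r=frame(psi,p); return np.array([*cup,zg])+r.apply([0,0,.0187-back]),r
def pour(p,psi2,p2,phi,mouth,g=.058):
    r=frame(psi2,p2)*R.from_euler('z',phi); c=r.apply([np.cos(p),0,-np.sin(p)])
    return np.array(mouth)-c*(.1-g)+r.apply([0,0,.0187]), r, np.arccos(c[2])/d
if __name__=='__main__':
    q0=manip.sense()['q']; print(np.round(q0,2))
    for p in (15,30,45):
        for psi in (-60,-30,0,30,60):
            t,r=grasp(psi*d,p*d)
            for flip in (0,1):
                rr=r*R.from_euler('z',np.pi*flip)
                for q in ik(t,rr,P,seeds=[q0],n=10): print('G',p,psi,flip,np.round(q,2))
E
time python3 search.py
```

```text
[-0.34  0.28  1.82  0.63  0.78  0.88]
G 15 -30 0 [ 0.22  1.12  2.1   3.88  1.37 -1.51]
G 15 -30 1 [0.22 1.12 2.1  3.88 1.37 1.63]
G 15 0 0 [-0.2   1.25  2.31  2.94  1.72 -1.65]
G 15 0 1 [-0.2   1.25  2.31  2.94  1.72  1.49]
G 15 30 0 [-0.58  1.17  2.19  2.08  1.41 -1.76]
G 15 30 1 [-0.58  1.17  2.19  2.08  1.41  1.38]
G 15 60 0 [-0.64  1.07  1.86  1.4   1.34 -1.36]
G 15 60 1 [-0.64  1.07  1.86  1.4   1.34  1.78]
G 30 -30 0 [ 0.17  0.94  2.1   3.88  0.97 -1.65]
G 30 -30 1 [0.17 0.94 2.1  3.88 0.97 1.49]
G 30 0 0 [-0.18  1.    2.28  2.97  1.19 -1.6 ]
G 30 0 1 [-0.18  1.    2.28  2.97  1.19  1.54]
G 30 30 0 [-0.5   0.96  2.18  2.12  1.05 -1.57]
G 30 30 1 [-0.5   0.96  2.18  2.12  1.05  1.57]
G 30 60 0 [-0.58  0.93  1.88  1.34  1.1  -1.2 ]
G 30 60 1 [-0.58  0.93  1.88  1.34  1.1   1.94]
G 45 -60 1 [ 0.23  0.82  1.78 -1.29  0.78  0.79]
G 45 -30 0 [ 0.1   0.79  2.04  4.05  0.55 -1.93]
G 45 -30 1 [0.1  0.79 2.04 4.05 0.55 1.21]
G 45 0 0 [-0.16  0.79  2.17  2.94  0.61 -1.52]
G 45 0 1 [-0.16  0.79  2.17  2.94  0.61  1.62]
G 45 30 0 [-0.4   0.79  2.1   1.96  0.66 -1.23]
G 45 30 1 [-0.4   0.79  2.1   1.96  0.66  1.91]
G 45 60 0 [-0.48  0.8   1.87  1.18  0.87 -0.94]
G 45 60 1 [-0.48  0.8   1.87  1.18  0.87  2.21]
real	0m11.234s
user	0m10.611s
sys	0m0.118s
```

```bash
cat > s2.py <<'E'
from search import *
G={0:[-.58,.93,1.88,1.34,1.1,-1.2],1:[-.58,.93,1.88,1.34,1.1,1.94]}
p=30
out=[]
for psi2 in range(-90,120,30):
    for p2 in (0,20):
        for phi in (-150,-120,120,150):
            for fl in (0,1):
                t,r,ang=pour(p*d,psi2*d,p2*d,phi*d,(.476,-.291,.14))
                if ang<105: continue
                r=r*R.from_euler('z',np.pi*fl)
                s=np.array(G[fl]); s[0]-=.6
                for q in ik(t,r,P,seeds=[s],n=3):
                    w=t-r.apply([0,0,.3173]); g=t-r.apply([0,0,.0187])
                    out.append((np.abs(q-G[fl]).max(),psi2,p2,phi,fl,round(ang),np.round(q,2),np.round(w,2),np.round(g,2)))
out.sort(key=lambda o:o[0])
for o in out[:16]: print(*o)
E
python3 s2.py
```

```text
1.3909996755531688 0 0 120 0 116 [-1.26  1.2   2.29  1.86  1.67  0.19] [ 0.2  -0.26  0.16] [ 0.5  -0.26  0.16]
1.5037530325411381 -30 0 120 0 116 [-0.87  1.32  2.41  2.74  2.12  0.3 ] [ 0.25 -0.12  0.16] [ 0.51 -0.27  0.16]
1.833875618392078 30 0 120 0 116 [-1.32  1.06  1.96  1.3   1.6   0.63] [ 0.22 -0.4   0.16] [ 0.48 -0.25  0.16]
1.9182013384678025 90 0 -120 1 116 [-0.99  1.17  1.14  0.78  2.24  0.02] [ 0.51 -0.57  0.16] [ 0.51 -0.27  0.16]
1.9592894002596948 60 0 -120 1 116 [-1.15  1.09  1.45  1.03  1.91 -0.02] [ 0.36 -0.55  0.16] [ 0.51 -0.29  0.16]
1.9811311550124544 0 0 150 0 139 [-1.28  1.15  2.27  1.85  1.65  0.78] [ 0.2  -0.27  0.17] [ 0.5  -0.27  0.17]
2.008029551972319 -30 0 150 0 139 [-0.92  1.28  2.42  2.69  2.09  0.81] [ 0.24 -0.14  0.17] [ 0.5  -0.29  0.17]
2.0989210496851145 60 0 120 0 116 [-1.22  1.07  1.6   0.94  1.87  0.9 ] [ 0.31 -0.52  0.16] [ 0.46 -0.26  0.16]
2.1442304504815497 90 0 120 0 116 [-1.06  1.13  1.27  0.65  2.2   0.94] [ 0.44 -0.57  0.16] [ 0.44 -0.27  0.16]
2.1850217928682243 -30 20 150 0 122 [-0.88  0.92  2.4   2.8   1.39  0.99] [ 0.27 -0.15  0.26] [ 0.51 -0.29  0.16]
2.189266057164693 30 0 -120 1 116 [-1.28  1.05  1.81  1.34  1.64 -0.25] [ 0.25 -0.46  0.16] [ 0.51 -0.31  0.16]
2.2588958384738103 0 20 150 0 122 [-1.2   0.86  2.27  1.94  1.22  1.06] [ 0.23 -0.27  0.26] [ 0.51 -0.27  0.16]
2.313158369226275 -60 0 -120 1 116 [-0.57  1.22  2.31  3.65  1.92 -0.34] [ 0.31 -0.07  0.16] [ 0.46 -0.32  0.16]
2.385877240134195 -60 20 150 0 122 [-0.48  0.85  2.22  3.73  1.16  1.  ] [ 0.37 -0.07  0.26] [ 0.51 -0.31  0.16]
2.4135514612666014 30 0 150 0 139 [-1.31  1.03  1.94  1.31  1.61  1.21] [ 0.23 -0.41  0.17] [ 0.49 -0.26  0.17]
2.4239152609475507 -60 0 150 0 139 [-0.43  1.12  2.23  3.76  1.74  1.17] [ 0.35 -0.04  0.17] [ 0.5  -0.3   0.17]
```

```bash
cat > plan.py <<'E'
from search import *
def plan(t1,r1,n,t0=None,r0=None,q=None,long=False):
    s=manip.sense()
    if t0 is None: t0,r0,q=s['tcp_pos'],R.from_quat(s['tool_rot']),s['q']
    w=(r0.inv()*r1).as_rotvec()
    if long: w=w*(1-2*np.pi/np.linalg.norm(w))
    w=np.round(w/n,4)
    M=sum(R.from_rotvec(k*w).as_matrix() for k in range(n))
    sl=np.round(np.linalg.solve(M,r0.inv().apply(t1-t0))*100,3)
    print('n',n,'slide',sl.tolist(),'ang',w.tolist())
    t,r=np.array(t0),r0; vm=0; lim=np.array([2.79,2.79,3.14,3.14,3.14,3.14])*.7/12; zm=9
    for k in range(n):
        t=t+r.apply(sl/100); r=r*R.from_rotvec(w)
        f=lambda x:np.r_[(fk(x,P)[0]-t)*5,(r.inv()*fk(x,P)[1]).as_rotvec()]
        o=least_squares(f,q); v=np.abs(o.x-q)/lim; q=o.x; zm=min(zm,(t-r.apply([0,0,.3173]))[2]); vm=max(vm,v.max())
    print(' end',np.round(t,3),'q',np.round(q,2),'maxspeed frac %.2f'%vm,'cost %.1e'%o.cost,'wrist zmin %.2f'%zm,'ok',bool(((q>lo)&(q<hi)).all()))
    return t,r,q
E
cat > p1.py <<'E'
from plan import *
s=manip.sense(); r0=R.from_quat(s['tool_rot'])
A=plan(np.array([.49,-.02,.25]),r0,5)
gt,gr=grasp(30*d,30*d,back=.10)
B=plan(np.array([.49,-.02,.25]),gr,26,*A)
B2=plan(np.array([.49,-.02,.25]),gr,40,*A,long=True)
C=plan(gt,gr,6,*B)
g2,_=grasp(30*d,30*d); D=plan(g2,gr,6,*C)
up=g2+[0,0,.15]; E=plan(up,gr,8,*D)
pt,pr,a=pour(30*d,30*d,30*d,0,(.476,-.291,.14)); 
p2t,p2r,a2=pour(30*d,30*d,20*d,150*d,(.476,-.291,.15)); print(a2)
F=plan(np.array([.42,-.26,.23]),gr,12,*E)
H=plan(p2t,p2r,28,*F)
p3t,p3r,a3=pour(30*d,30*d,10*d,165*d,(.476,-.291,.15)); print(a3); I=plan(p3t,p3r,6,*H)
E
python3 p1.py
```

```text
n 5 slide [-2.028, 1.378, -0.913] ang [0.0, 0.0, 0.0]
 end [ 0.49 -0.02  0.25] q [-0.62  0.19  2.05  0.74  0.81  0.49] maxspeed frac 0.44 cost 3.2e-21 wrist zmin 0.52 ok True
n 26 slide [-0.0, 0.0, 0.0] ang [0.0047, 0.0183, -0.0216]
 end [ 0.49 -0.02  0.25] q [-0.94  0.41  2.35  1.45  1.05 -1.12] maxspeed frac 0.37 cost 1.6e-27 wrist zmin 0.41 ok True
n 40 slide [0.0, -0.0, -0.0] ang [-0.0226, -0.0883, 0.1041]
 end [ 0.49 -0.02  0.25] q [-0.94  0.41  2.35  1.45  1.05  5.16] maxspeed frac 1.47 cost 5.5e-31 wrist zmin 0.19 ok False
n 6 slide [-1.514, -0.085, 2.022] ang [-0.0, 0.0001, -0.0001]
 end [0.539 0.014 0.111] q [-0.74  0.88  2.35  1.93  1.07 -1.66] maxspeed frac 0.60 cost 4.7e-19 wrist zmin 0.27 ok True
n 6 slide [0.0, 0.0, 1.667] ang [-0.0, 0.0, -0.0]
 end [0.614 0.058 0.061] q [-0.5   0.96  2.18  2.12  1.05 -1.57] maxspeed frac 0.27 cost 3.5e-25 wrist zmin 0.22 ok True
n 8 slide [1.624, -0.0, -0.938] ang [-0.0, 0.0, -0.0]
 end [0.614 0.058 0.211] q [-0.5   0.56  2.16  1.84  0.88 -1.09] maxspeed frac 0.41 cost 3.6e-23 wrist zmin 0.24 ok True
122.25981562513928
n 12 slide [-1.222, 1.483, -2.439] ang [-0.0, 0.0, -0.0]
 end [ 0.42 -0.26  0.23] q [-1.4   0.54  2.02  1.    1.31 -1.01] maxspeed frac 0.54 cost 7.4e-22 wrist zmin 0.37 ok True
n 28 slide [0.154, 0.169, 0.346] ang [0.0082, 0.0022, 0.0932]
 end [ 0.509 -0.251  0.166] q [-1.25  0.81  1.97  1.26  1.32  1.42] maxspeed frac 0.55 cost 4.9e-30 wrist zmin 0.27 ok True
137.4750989932161
n 6 slide [-0.103, -0.206, -0.102] ang [0.0111, -0.0268, 0.0434]
 end [ 0.51  -0.26   0.178] q [-1.28  0.9   1.94  1.3   1.47  1.6 ] maxspeed frac 0.18 cost 1.4e-28 wrist zmin 0.23 ok Truesearch.py:9: RuntimeWarning: invalid value encountered in arccos
  return np.array(mouth)-c*(.1-g)+r.apply([0,0,.0187]), r, np.arccos(c[2])/d
```

```bash
cat > p1.py <<'E'
from plan import *
import sys
p=20*d; g=.075; K=dict(zg=.087)
s=manip.sense(); r0=R.from_quat(s['tool_rot'])
A=plan(np.array([.48,-.03,.25]),r0,5)
gt,gr=grasp(30*d,p,back=.10,**K)
B=plan(np.array([.48,-.03,.25]),gr,10,*A)
C=plan(gt,gr,6,*B)
g2,_=grasp(30*d,p,back=-.005,**K); D=plan(g2,gr,7,*C)
up=g2+[0,0,.13]; E=plan(up,gr,8,*D)
F=plan(np.array([.42,-.24,.24]),gr,12,*E)
p2t,p2r,a2=pour(p,30*d,15*d,110*d,(.476,-.291,.15),g); print(a2)
H=plan(p2t,p2r,20,*F)
p3t,p3r,a3=pour(p,30*d,15*d,150*d,(.476,-.291,.15),g); print(a3); I=plan(p3t,p3r,8,*H)
E
python3 p1.py
python3 -m creep '[{"slide":[-2.2,1.6,-0.9],"angular":[0,0,0],"claw":1},{"slide":[-2.2,1.6,-0.9],"angular":[0,0,0],"claw":1},{"slide":[-2.2,1.6,-0.9],"angular":[0,0,0],"claw":1},{"slide":[-2.2,1.6,-0.9],"angular":[0,0,0],"claw":1},{"slide":[-2.2,1.6,-0.9],"angular":[0,0,0],"claw":1},{"slide":[0,0,0],"angular":[0,0,0],"claw":1},{"slide":[0,0,0],"angular":[0,0,0],"claw":1}]'
cat > p2.py <<'E'
from p1 import *
E
python3 - <<'E'
import sys; sys.path.insert(0,'.')
from plan import *
p=20*d
gt,gr=grasp(30*d,p,back=.10,zg=.087)
print('NOW'); B=plan(np.array([.48,-.03,.25]),gr,10)
E
```

```text
n 5 slide [-2.185, 1.562, -1.06] ang [0.0, 0.0, 0.0]
 end [ 0.48 -0.03  0.25] q [-0.66  0.18  2.07  0.74  0.83  0.46] maxspeed frac 0.48 cost 1.8e-20 wrist zmin 0.52 ok True
n 10 slide [0.0, 0.0, 0.0] ang [0.0172, 0.0646, -0.0554]
 end [ 0.48 -0.03  0.25] q [-1.08  0.6   2.43  1.5   1.23 -1.45] maxspeed frac 1.16 cost 9.1e-19 wrist zmin 0.36 ok True
n 6 slide [-1.733, -0.147, 1.825] ang [-0.0, 0.0, -0.0]
 end [0.534 0.011 0.115] q [-0.83  1.05  2.38  1.88  1.3  -1.87] maxspeed frac 0.56 cost 1.3e-19 wrist zmin 0.22 ok True
n 7 slide [-0.0, 0.0, 1.5] ang [-0.0, 0.0, -0.0]
 end [0.619 0.061 0.079] q [-0.54  1.06  2.2   2.11  1.28 -1.67] maxspeed frac 0.29 cost 1.0e-24 wrist zmin 0.19 ok True
n 8 slide [1.527, 0.0, -0.556] ang [-0.0, 0.0, -0.0]
 end [0.619 0.061 0.209] q [-0.54  0.7   2.22  1.99  1.12 -1.35] maxspeed frac 0.28 cost 1.1e-24 wrist zmin 0.20 ok True
n 12 slide [-0.678, 1.339, -2.617] ang [-0.0, 0.0, -0.0]
 end [ 0.42 -0.24  0.24] q [-1.44  0.62  2.08  1.07  1.41 -1.16] maxspeed frac 0.54 cost 3.5e-22 wrist zmin 0.32 ok True
102.82190233067938
n 20 slide [-0.012, 0.505, 0.372] ang [0.0042, 0.0029, 0.0959]
 end [ 0.489 -0.258  0.151] q [-1.31  0.9   1.97  1.25  1.39  0.62] maxspeed frac 0.57 cost 6.6e-31 wrist zmin 0.23 ok True
134.23051895797929
n 8 slide [0.01, -0.205, 0.001] ang [0.0001, 0.0, 0.0873]
 end [ 0.498 -0.265  0.163] q [-1.3   0.87  1.95  1.25  1.4   1.36] maxspeed frac 0.51 cost 9.6e-20 wrist zmin 0.23 ok True
t: 12.25
tcp_pos: [0.4812, -0.028, 0.2423]
tool_rot: [0.961, -0.019, 0.232, -0.151]
force: [-0.3, -1.0, 0.3]
finger_gap: 0.995
gripper_force: 0.0
NOW
n 10 slide [0.048, -0.002, -0.067] ang [0.017, 0.0647, -0.0553]
 end [ 0.48 -0.03  0.25] q [-1.08  0.6   2.43  1.5   1.23 -1.45] maxspeed frac 1.16 cost 7.2e-19 wrist zmin 0.36 ok True
```

Run:
```python
from plan import *
p=20*d
gt,gr=grasp(30*d,p,back=.10,zg=.087)
B=plan(np.array([.50,-.06,.24]),gr,14)
C=plan(gt,gr,6,*B)
```

```text
n 14 slide [0.07, 0.259, 0.026] ang [0.0122, 0.0462, -0.0395]
 end [ 0.5  -0.06  0.24] q [-1.07  0.61  2.34  1.48  1.23 -1.37] maxspeed frac 0.85 cost 2.4e-21 wrist zmin 0.35 ok True
n 6 slide [-1.591, -0.746, 1.732] ang [-0.0001, 0.0001, 0.0]
 end [0.534 0.011 0.115] q [-0.83  1.05  2.38  1.88  1.3  -1.87] maxspeed frac 0.55 cost 4.2e-19 wrist zmin 0.22 ok True
```

```bash
python3 -m creep '[{"slide":[0.07,0.26,0.03],"angular":[0.0122,0.0462,-0.0395],"claw":1},{"slide":[0.07,0.26,0.03],"angular":[0.0122,0.0462,-0.0395],"claw":1},{"slide":[0.07,0.26,0.03],"angular":[0.0122,0.0462,-0.0395],"claw":1},{"slide":[0.07,0.26,0.03],"angular":[0.0122,0.0462,-0.0395],"claw":1},{"slide":[0.07,0.26,0.03],"angular":[0.0122,0.0462,-0.0395],"claw":1},{"slide":[0.07,0.26,0.03],"angular":[0.0122,0.0462,-0.0395],"claw":1},{"slide":[0.07,0.26,0.03],"angular":[0.0122,0.0462,-0.0395],"claw":1}]'
python3 -m creep '[{"slide":[0.07,0.26,0.03],"angular":[0.0122,0.0462,-0.0395],"claw":1},{"slide":[0.07,0.26,0.03],"angular":[0.0122,0.0462,-0.0395],"claw":1},{"slide":[0.07,0.26,0.03],"angular":[0.0122,0.0462,-0.0395],"claw":1},{"slide":[0.07,0.26,0.03],"angular":[0.0122,0.0462,-0.0395],"claw":1},{"slide":[0.07,0.26,0.03],"angular":[0.0122,0.0462,-0.0395],"claw":1},{"slide":[0.07,0.26,0.03],"angular":[0.0122,0.0462,-0.0395],"claw":1},{"slide":[0.07,0.26,0.03],"angular":[0.0122,0.0462,-0.0395],"claw":1},{"slide":[0,0,0],"angular":[0,0,0],"claw":1},{"slide":[0,0,0],"angular":[0,0,0],"claw":1}]'
cat > p3.py <<'E'
from plan import *
gt,gr=grasp(30*d,20*d,back=.10,zg=.087)
C=plan(gt,gr,7)
print(np.round(manip.sense()['q'],2), (gr.inv()*R.from_quat(manip.sense()['tool_rot'])).as_rotvec())
E
python3 p3.py
```

```text
t: 12.83
tcp_pos: [0.4904, -0.044, 0.2391]
tool_rot: [0.896, 0.103, 0.404, -0.154]
force: [-0.1, -0.5, -0.2]
finger_gap: 1.002
gripper_force: 0.0
t: 13.58
tcp_pos: [0.5009, -0.0594, 0.2384]
tool_rot: [0.791, 0.213, 0.553, -0.15]
force: [-0.0, 0.5, 0.4]
finger_gap: 1.002
gripper_force: 0.0
n 7 slide [-1.347, -0.635, 1.463] ang [-0.0006, 0.0001, -0.0]
 end [0.534 0.011 0.115] q [-0.83  1.05  2.38  1.88  1.3  -1.87] maxspeed frac 0.46 cost 3.0e-20 wrist zmin 0.22 ok True
[-1.06  0.62  2.34  1.48  1.23 -1.37] [ 0.00444422 -0.00061931  0.00017889]
```

```bash
python3 -m creep '[{"slide":[-1.35,-0.64,1.46],"angular":[-0.0006,0,0],"claw":1},{"slide":[-1.35,-0.64,1.46],"angular":[-0.0006,0,0],"claw":1},{"slide":[-1.35,-0.64,1.46],"angular":[-0.0006,0,0],"claw":1},{"slide":[-1.35,-0.64,1.46],"angular":[-0.0006,0,0],"claw":1},{"slide":[-1.35,-0.64,1.46],"angular":[-0.0006,0,0],"claw":1},{"slide":[-1.35,-0.64,1.46],"angular":[-0.0006,0,0],"claw":1},{"slide":[-1.35,-0.64,1.46],"angular":[-0.0006,0,0],"claw":1},{"slide":[0,0,0],"angular":[0,0,0],"claw":1},{"slide":[0,0,0],"angular":[0,0,0],"claw":1}]'
cat > p4.py <<'E'
from plan import *
import pickle
g2,gr=grasp(30*d,20*d,back=-.005,zg=.087); D=plan(g2,gr,8)
s=manip.sense(); im=viewer.snapshot('wrist'); cv2.imwrite('pics/w3.png',im)
t=np.linspace(0,2*np.pi,72); c=np.c_[.6+.034*np.cos(t),.0495+.034*np.sin(t),0*t+.112]
im=im.copy()
for u,v in proj('wrist',c,s): cv2.circle(im,(int(u),int(v)),1,(0,255,0),-1)
cv2.imwrite('pics/w3o.png',im)
E
python3 p4.py
```

```text
t: 14.33
tcp_pos: [0.5331, 0.013, 0.1156]
tool_rot: [0.791, 0.212, 0.554, -0.149]
force: [0.6, -0.2, 0.6]
finger_gap: 0.998
gripper_force: 0.0
n 8 slide [-0.01, 0.024, 1.314] ang [-0.0002, -0.0001, 0.0]
 end [0.619 0.061 0.079] q [-0.54  1.06  2.2   2.11  1.28 -1.67] maxspeed frac 0.25 cost 1.5e-25 wrist zmin 0.19 ok True
```

View pics/w3o.png

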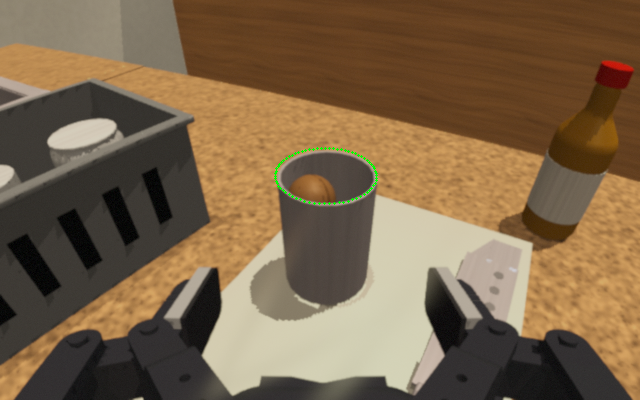

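```bash
python3 -m creep '[{"slide":[-0.01,0.03,1.31],"angular":[0,0,0],"claw":1},{"slide":[-0.01,0.03,1.31],"angular":[0,0,0],"claw":1},{"slide":[-0.01,0.03,1.31],"angular":[0,0,0],"claw":1},{"slide":[-0.01,0.03,1.31],"angular":[0,0,0],"claw":1},{"slide":[-0.01,0.03,1.31],"angular":[0,0,0],"claw":1},{"slide":[-0.01,0.03,1.31],"angular":[0,0,0],"claw":1},{"slide":[-0.01,0.03,1.31],"angular":[0,0,0],"claw":1},{"slide":[-0.01,0.03,1.31],"angular":[0,0,0],"claw":1},{"slide":[0,0,0],"angular":[0,0,0],"claw":1},{"slide":[0,0,0],"angular":[0,0,0],"claw":1}]'
python3 -m creep '[{"slide":[0,0,0],"angular":[0,0,0],"claw":-1},{"slide":[0,0,0],"angular":[0,0,0],"claw":-1},{"slide":[0,0,0],"angular":[0,0,0],"claw":-1},{"slide":[0,0,0],"angular":[0,0,0],"claw":-1},{"slide":[0,0,0],"angular":[0,0,0],"claw":-1},{"slide":[0,0,0],"angular":[0,0,0],"claw":-1},{"slide":[0,0,0],"angular":[0,0,0],"claw":-1}]' 55
python3 - <<'E'
from plan import *
s=manip.sense(); g,gr=grasp(30*d,20*d,back=-.005,zg=.087)
print(s['tcp_pos']-g,(gr.inv()*R.from_quat(s['tool_rot'])).as_rotvec(),s['ft_torque'])
up=s['tcp_pos']+[0,0,.13]; r0=R.from_quat(s['tool_rot']); E=plan(up,r0,8); F=plan(np.array([.42,-.24,.24]),r0,14,*E)
E
```

```text
t: 15.22
tcp_pos: [0.6196, 0.0581, 0.0811]
tool_rot: [0.79, 0.212, 0.555, -0.147]
force: [0.5, 0.3, -0.4]
finger_gap: 0.995
gripper_force: 0.0
t: 15.8
tcp_pos: [0.6191, 0.0579, 0.081]
tool_rot: [0.79, 0.211, 0.556, -0.148]
force: [-2.8, -0.5, 6.5]
finger_gap: 0.735
gripper_force: 55.7
[-0.00023623 -0.0027592   0.00210205] [-0.00320734  0.00425327  0.00043225] [ 0.147665   -0.36132045  0.06263433]
n 8 slide [1.529, 0.001, -0.549] ang [0.0, 0.0, 0.0]
 end [0.619 0.058 0.211] q [-0.55  0.7   2.22  1.99  1.12 -1.35] maxspeed frac 0.28 cost 1.1e-24 wrist zmin 0.20 ok True
n 14 slide [-0.58, 1.139, -2.227] ang [0.0, 0.0, 0.0]
 end [ 0.42 -0.24  0.24] q [-1.45  0.63  2.08  1.07  1.42 -1.17] maxspeed frac 0.46 cost 2.7e-23 wrist zmin 0.32 ok True
```

Run:
```python
from h import *
s=manip.sense(); w=viewer.snapshot('wrist').copy(); a=viewer.snapshot('scene'); b=viewer.snapshot('side')
t=np.linspace(0,2*np.pi,72)
for z in (.112,.012):
  c=np.c_[.6+.034*np.cos(t),.0495+.034*np.sin(t),0*t+z]
  for u,v in proj('wrist',c,s): cv2.circle(w,(int(u),int(v)),0,(0,255,0),-1)
o=np.zeros((600,800,3),np.uint8)
o[:325,:520]=cv2.resize(w,(520,325),interpolation=cv2.INTER_AREA)
A=proj('scene',[.6,.05,.08])[0].astype(int); B=proj('side',[.6,.05,.08])[0].astype(int); print(A,B)
ca=a[A[1]-45:A[1]+45,A[0]-65:A[0]+65]; cb=b[B[1]-45:B[1]+45,B[0]-65:B[0]+65]
o[325:595,:390]=cv2.resize(ca,(390,270),interpolation=3); o[325:595,400:790]=cv2.resize(cb,(390,270),interpolation=3)
cv2.imwrite('pics/m1.png',o)
```

```text
[341 222] [285 202]
```

View pics/m1.png

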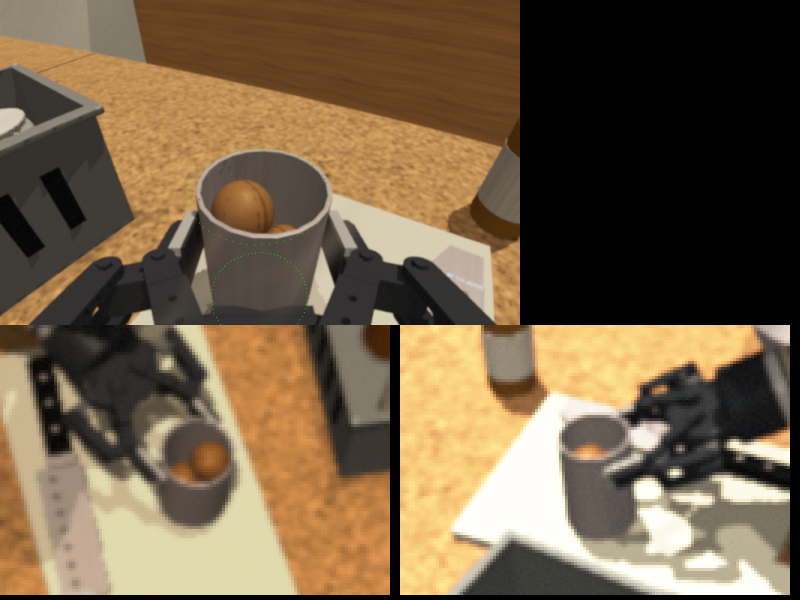

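Run:
```python
from plan import *
s=manip.sense()
t=np.linspace(0,2*np.pi,73)
def bb(n,x): 
    p=proj(n,np.c_[x[0]+.034*np.cos(t),x[1]+.034*np.sin(t),0*t+.112],s); return np.r_[p.min(0),p.max(0)]
W=np.array([196,150,331,243])/.8125
o=least_squares(lambda x:bb('wrist',x)-W,[.61,.06]); print(o.x,o.fun)
S=np.array([341-65+163/3,222-45+(418-325)/3,341-65+234/3,222-45+(480-325)/3])
o2=least_squares(lambda x:bb('scene',x)-S,[.61,.06]); print(o2.x,o2.fun)
B=np.array([285-65+(560-400)/3,202-45+(413-325)/3,285-65+(632-400)/3,202-45+(460-325)/3])
o3=least_squares(lambda x:bb('side',x)-B,[.61,.06]); print(o3.x,o3.fun)
r=R.from_quat(s['tool_rot'])
for c in (o.x,o2.x,o3.x): print(np.round(r.inv().apply([*c,.08]-s['tcp_pos'])*1000,1))
```

```text
[0.60199445 0.04767562] [-2.56637279e+00 -2.09052109e+00  2.57548504e+00  9.98993601e-04]
[0.60198885 0.04986623] [-0.90290799 -0.9748274   0.902483    0.89424951]
[0.59969177 0.0496165 ] [-0.70875061 -0.38662405  0.70889461  0.30873732]
[ -7.7   0.4 -18.4]
[ -7.3  -1.5 -17.4]
[ -8.   -2.5 -19.3]
```

```bash
python3 -m creep '[{"slide":[0,0,0],"angular":[0,0,0],"claw":1},{"slide":[0,0,0],"angular":[0,0,0],"claw":1},{"slide":[0,0,0],"angular":[0,0,0],"claw":1},{"slide":[0,0,0],"angular":[0,0,0],"claw":1},{"slide":[0,0,0],"angular":[0,0,0],"claw":1},{"slide":[0,0,0],"angular":[0,0,0],"claw":1}]'
python3 - <<'E'
from plan import *
g,gr=grasp(30*d,12*d,cup=(.601,.0495),back=-.0103,zg=.094); print(g)
D=plan(g,gr,6)
E
```

```text
t: 16.45
tcp_pos: [0.6193, 0.0582, 0.0789]
tool_rot: [0.791, 0.211, 0.554, -0.148]
force: [-0.8, -0.3, -0.1]
finger_gap: 0.999
gripper_force: 0.0
[0.62556592 0.06368314 0.08797056]
n 6 slide [0.185, -0.027, 0.087] ang [0.0004, 0.0232, 0.0]
 end [0.626 0.064 0.088] q [-0.56  1.14  2.18  2.09  1.45 -1.73] maxspeed frac 0.16 cost 3.0e-30 wrist zmin 0.15 ok True
```

```bash
python3 -m creep '[{"slide":[0.18,-0.03,0.09],"angular":[0,0.023,0],"claw":1},{"slide":[0.18,-0.03,0.09],"angular":[0,0.023,0],"claw":1},{"slide":[0.18,-0.03,0.09],"angular":[0,0.023,0],"claw":1},{"slide":[0.18,-0.03,0.09],"angular":[0,0.023,0],"claw":1},{"slide":[0.18,-0.03,0.09],"angular":[0,0.023,0],"claw":1},{"slide":[0.18,-0.03,0.09],"angular":[0,0.023,0],"claw":1},{"slide":[0,0,0],"angular":[0,0,0],"claw":1},{"slide":[0,0,0],"angular":[0,0,0],"claw":1}]' 55
python3 -m creep '[{"slide":[0,0,0],"angular":[0,0,0],"claw":-1},{"slide":[0,0,0],"angular":[0,0,0],"claw":-1},{"slide":[0,0,0],"angular":[0,0,0],"claw":-1},{"slide":[0,0,0],"angular":[0,0,0],"claw":-1},{"slide":[0,0,0],"angular":[0,0,0],"claw":-1},{"slide":[0,0,0],"angular":[0,0,0],"claw":-1}]' 55
python3 -c "
from station import manip; s=manip.sense(); print(s['tcp_pos'],s['tool_rot'],s['force'],s['ft_torque'])"
```

```text
t: 17.12
tcp_pos: [0.6255, 0.064, 0.0874]
tool_rot: [0.751, 0.201, 0.607, -0.162]
force: [-0.8, -0.2, 0.9]
finger_gap: 0.997
gripper_force: 0.0
t: 17.62
tcp_pos: [0.6255, 0.0641, 0.0882]
tool_rot: [0.751, 0.201, 0.608, -0.162]
force: [-1.1, -0.1, 1.9]
finger_gap: 0.78
gripper_force: 60.8
[0.62548902 0.0640586  0.08821515] [ 0.75094324  0.20081691  0.60789996 -0.16190877] [-1.09790905 -0.14742797  1.87909315] [-0.02099873  0.31001563  0.03929476]
```

```bash
sed -i 's/(.1-g)+r.apply(\[0,0,.0187\])/(.1-g)+r.apply([0,0,.029])/' search.py
python3 - <<'E'
from plan import *
s=manip.sense(); r0=R.from_quat(s['tool_rot']); p=12*d; g=.082
E=plan(s['tcp_pos']+[0,0,.14],r0,9)
for h in ((.42,-.22,.24),): F=plan(np.array(h),r0,14,*E)
for phi,p2,psi2 in ((100,15,30),(145,15,30)):
    t,r,a=pour(p,psi2*d,p2*d,phi*d,(.476,-.291,.145),g); print(a,'camera',t+r.apply([.077,0,-.162]))
    F=plan(t,r,18 if phi==100 else 8,*F)
E
```

```text
n 9 slide [1.521, 0.002, -0.324] ang [0.0, 0.0, 0.0]
 end [0.626 0.064 0.228] q [-0.56  0.77  2.23  2.03  1.29 -1.44] maxspeed frac 0.27 cost 2.3e-25 wrist zmin 0.17 ok True
n 14 slide [-0.395, 1.027, -2.251] ang [0.0, 0.0, 0.0]
 end [ 0.42 -0.22  0.24] q [-1.47  0.73  2.14  1.12  1.48 -1.32] maxspeed frac 0.46 cost 2.4e-23 wrist zmin 0.30 ok True
96.32998218683707 camera [ 0.39480771 -0.40541601  0.16849221]
n 18 slide [-0.042, 0.712, 0.382] ang [-0.0024, -0.0022, 0.097]
 end [ 0.495 -0.26   0.14 ] q [-1.3   0.92  1.96  1.26  1.38  0.43] maxspeed frac 0.61 cost 2.1e-30 wrist zmin 0.22 ok True
136.06588464786938 camera [ 0.37400214 -0.38922524  0.13145993]
n 8 slide [0.009, -0.172, 0.0] ang [-0.0, 0.0001, 0.0981]
 end [ 0.502 -0.265  0.15 ] q [-1.29  0.9   1.94  1.26  1.39  1.26] maxspeed frac 0.56 cost 8.5e-21 wrist zmin 0.22 ok True
```

```bash
python3 -m creep '[{"slide":[0.5,0,-0.11],"angular":[0,0,0],"claw":-1},{"slide":[1,0,-0.22],"angular":[0,0,0],"claw":-1},{"slide":[1.52,0,-0.32],"angular":[0,0,0],"claw":-1},{"slide":[1.8,0,-0.38],"angular":[0,0,0],"claw":-1},{"slide":[2,0,-0.43],"angular":[0,0,0],"claw":-1},{"slide":[2,0,-0.43],"angular":[0,0,0],"claw":-1},{"slide":[2,0,-0.43],"angular":[0,0,0],"claw":-1},{"slide":[1.5,0,-0.32],"angular":[0,0,0],"claw":-1},{"slide":[1,0,-0.21],"angular":[0,0,0],"claw":-1},{"slide":[0.4,0,-0.08],"angular":[0,0,0],"claw":-1}]' 65
python3 -m creep '[{"slide":[-0.2,0.5,-1.1],"angular":[0,0,0],"claw":-1},{"slide":[-0.4,1.03,-2.25],"angular":[0,0,0],"claw":-1},{"slide":[-0.4,1.03,-2.25],"angular":[0,0,0],"claw":-1},{"slide":[-0.4,1.03,-2.25],"angular":[0,0,0],"claw":-1},{"slide":[-0.4,1.03,-2.25],"angular":[0,0,0],"claw":-1},{"slide":[-0.4,1.03,-2.25],"angular":[0,0,0],"claw":-1},{"slide":[-0.4,1.03,-2.25],"angular":[0,0,0],"claw":-1},{"slide":[-0.4,1.03,-2.25],"angular":[0,0,0],"claw":-1}]'
python3 -m creep '[{"slide":[-0.4,1.03,-2.25],"angular":[0,0,0],"claw":-1},{"slide":[-0.4,1.03,-2.25],"angular":[0,0,0],"claw":-1},{"slide":[-0.4,1.03,-2.25],"angular":[0,0,0],"claw":-1},{"slide":[-0.4,1.03,-2.25],"angular":[0,0,0],"claw":-1},{"slide":[-0.4,1.03,-2.25],"angular":[0,0,0],"claw":-1},{"slide":[-0.3,0.9,-2],"angular":[0,0,0],"claw":-1},{"slide":[-0.2,0.6,-1.3],"angular":[0,0,0],"claw":-1},{"slide":[0,0,0],"angular":[0,0,0],"claw":-1},{"slide":[0,0,0],"angular":[0,0,0],"claw":-1}]'
cat > p5.py <<'E'
from plan import *
p=12*d; g=.082; F=()
for phi,p2,psi2 in ((100,15,30),(145,15,30)):
    t,r,a=pour(p,psi2*d,p2*d,phi*d,(.476,-.291,.145),g)
    F=plan(t,r,18 if phi==100 else 8,*F)
E
python3 p5.py
```

```text
t: 18.45
tcp_pos: [0.6252, 0.0642, 0.2296]
tool_rot: [0.751, 0.201, 0.608, -0.161]
force: [-0.3, 0.2, -2.1]
finger_gap: 0.772
gripper_force: 72.1
t: 19.12
tcp_pos: [0.5147, -0.0892, 0.2332]
tool_rot: [0.752, 0.2, 0.607, -0.162]
force: [0.5, 0.1, -1.5]
finger_gap: 0.772
gripper_force: 73.1
t: 19.87
tcp_pos: [0.4205, -0.22, 0.2396]
tool_rot: [0.752, 0.2, 0.608, -0.161]
force: [0.0, -0.1, -0.9]
finger_gap: 0.764
gripper_force: 72.9
n 18 slide [-0.042, 0.709, 0.38] ang [-0.0023, -0.0022, 0.097]
 end [ 0.495 -0.26   0.14 ] q [-1.3   0.92  1.96  1.26  1.38  0.43] maxspeed frac 0.61 cost 4.2e-30 wrist zmin 0.22 ok True
n 8 slide [0.009, -0.171, 0.0] ang [-0.0, -0.0, 0.0981]
 end [ 0.502 -0.265  0.15 ] q [-1.29  0.9   1.94  1.26  1.39  1.26] maxspeed frac 0.56 cost 2.0e-20 wrist zmin 0.22 ok True
```

```bash
python3 -m creep '[{"slide":[-0.04,0.71,0.38],"angular":[-0.0023,-0.0022,0.097],"claw":-1},{"slide":[-0.04,0.71,0.38],"angular":[-0.0023,-0.0022,0.097],"claw":-1},{"slide":[-0.04,0.71,0.38],"angular":[-0.0023,-0.0022,0.097],"claw":-1},{"slide":[-0.04,0.71,0.38],"angular":[-0.0023,-0.0022,0.097],"claw":-1},{"slide":[-0.04,0.71,0.38],"angular":[-0.0023,-0.0022,0.097],"claw":-1},{"slide":[-0.04,0.71,0.38],"angular":[-0.0023,-0.0022,0.097],"claw":-1},{"slide":[-0.04,0.71,0.38],"angular":[-0.0023,-0.0022,0.097],"claw":-1},{"slide":[-0.04,0.71,0.38],"angular":[-0.0023,-0.0022,0.097],"claw":-1},{"slide":[-0.04,0.71,0.38],"angular":[-0.0023,-0.0022,0.097],"claw":-1}]'
python3 -m creep '[{"slide":[-0.04,0.71,0.38],"angular":[-0.0023,-0.0022,0.097],"claw":-1},{"slide":[-0.04,0.71,0.38],"angular":[-0.0023,-0.0022,0.097],"claw":-1},{"slide":[-0.04,0.71,0.38],"angular":[-0.0023,-0.0022,0.097],"claw":-1},{"slide":[-0.04,0.71,0.38],"angular":[-0.0023,-0.0022,0.097],"claw":-1},{"slide":[-0.04,0.71,0.38],"angular":[-0.0023,-0.0022,0.097],"claw":-1},{"slide":[-0.04,0.71,0.38],"angular":[-0.0023,-0.0022,0.097],"claw":-1},{"slide":[-0.04,0.71,0.38],"angular":[-0.0023,-0.0022,0.097],"claw":-1},{"slide":[-0.04,0.71,0.38],"angular":[-0.0023,-0.0022,0.097],"claw":-1},{"slide":[-0.04,0.71,0.38],"angular":[-0.0023,-0.0022,0.097],"claw":-1},{"slide":[0,0,0],"angular":[0,0,0],"claw":-1}]'
python3 p5.py | tail -4
python3 -m creep '[{"slide":[0.01,-0.14,0],"angular":[0,0,0.08],"claw":-1},{"slide":[0.01,-0.14,0],"angular":[0,0,0.08],"claw":-1},{"slide":[0.01,-0.14,0],"angular":[0,0,0.08],"claw":-1},{"slide":[0.01,-0.14,0],"angular":[0,0,0.08],"claw":-1},{"slide":[0.01,-0.14,0],"angular":[0,0,0.08],"claw":-1},{"slide":[0.01,-0.14,0],"angular":[0,0,0.08],"claw":-1},{"slide":[0.01,-0.14,0],"angular":[0,0,0.08],"claw":-1},{"slide":[0.01,-0.14,0],"angular":[0,0,0.08],"claw":-1},{"slide":[0.01,-0.14,0],"angular":[0,0,0.08],"claw":-1},{"slide":[0.01,-0.14,0],"angular":[0,0,0.08],"claw":-1}]'
python3 -m creep '[{"slide":[0,0,0],"angular":[0,0,0],"claw":-1},{"slide":[0,0,0],"angular":[0,0,0],"claw":-1},{"slide":[0,0,0],"angular":[0,0,0],"claw":-1},{"slide":[0,0,0],"angular":[0,0,0],"claw":-1}]'
python3 - <<'E'
from h import *
a=viewer.snapshot('scene'); b=viewer.snapshot('side'); cv2.imwrite('pics/pa.png',a); cv2.imwrite('pics/pb.png',b)
# walnut-brown blobs near the bowl, before vs now
P=proj('scene',[.476,-.291,.04])[0].astype(int); c=a[P[1]-40:P[1]+40,P[0]-45:P[0]+45]; o=cv2.imread('pics/scene0.png')[P[1]-40:P[1]+40,P[0]-45:P[0]+45]
for i in (c,o):
    h=cv2.cvtColor(i,cv2.COLOR_BGR2HSV); yy,xx=np.mgrid[-40:40,-45:45]; m=((xx/36.)**2+(yy/32.)**2<1)
    print((m&(h[...,1]>110)).sum())
E
```

```text
t: 20.62
tcp_pos: [0.473, -0.2524, 0.2063]
tool_rot: [0.773, -0.142, 0.475, -0.396]
force: [-0.2, -0.7, -2.9]
finger_gap: 0.767
gripper_force: 73.3
t: 21.45
tcp_pos: [0.4963, -0.2565, 0.1389]
tool_rot: [0.649, -0.455, 0.254, -0.553]
force: [-0.5, 0.5, -2.1]
finger_gap: 0.77
gripper_force: 73.6
n 18 slide [0.013, -0.002, -0.014] ang [0.0, 0.0003, -0.0003]
 end [ 0.495 -0.26   0.139] q [-1.3   0.92  1.96  1.26  1.38  0.43] maxspeed frac 0.00 cost 2.5e-29 wrist zmin 0.22 ok True
n 8 slide [0.009, -0.173, 0.001] ang [-0.0, -0.0001, 0.0982]
 end [ 0.502 -0.265  0.15 ] q [-1.29  0.9   1.94  1.26  1.39  1.26] maxspeed frac 0.57 cost 3.5e-20 wrist zmin 0.22 ok True
t: 22.28
tcp_pos: [0.5026, -0.2628, 0.1516]
tool_rot: [-0.421, 0.672, -0.02, 0.609]
force: [-0.1, 0.3, -1.3]
finger_gap: 0.769
gripper_force: 74.5
t: 22.62
tcp_pos: [0.5024, -0.2638, 0.1512]
tool_rot: [-0.422, 0.671, -0.022, 0.609]
force: [0.0, -0.0, -1.5]
finger_gap: 0.77
gripper_force: 74.5
558
239
```

```bash
python3 -m creep '[{"slide":[0,0,0],"angular":[0,0,0.1],"claw":-1},{"slide":[0,0,0],"angular":[0,0,0.1],"claw":-1},{"slide":[0,0,0],"angular":[0,0,-0.1],"claw":-1},{"slide":[0,0,0],"angular":[0,0,-0.1],"claw":-1},{"slide":[0,0,0],"angular":[0,0,0.1],"claw":-1},{"slide":[0,0,0],"angular":[0,0,0.1],"claw":-1},{"slide":[0,0,0],"angular":[0,0,0],"claw":-1},{"slide":[0,0,0],"angular":[0,0,0],"claw":-1},{"slide":[0,0,0],"angular":[0,0,0],"claw":-1}]'
cat > p6.py <<'E'
from plan import *
T0=np.array([.6255,.0641,.0882]); r0=R.from_quat([0.75094324,0.20081691,0.60789996,-0.16190877])
if __name__=='__main__':
    A=plan(np.array([.44,-.20,.26]),r0,30)
    B=plan(T0+[0,0,.14],r0,14,*A)
    C=plan(T0+[0,0,.01],r0,10,*B)
E
python3 p6.py
```

```text
t: 23.47
tcp_pos: [0.5024, -0.2643, 0.1511]
tool_rot: [-0.353, 0.71, 0.039, 0.608]
force: [0.9, -0.2, -1.5]
finger_gap: 0.764
gripper_force: 74.5
n 30 slide [-0.326, -0.525, -0.166] ang [0.0023, 0.0006, -0.0914]
 end [ 0.44 -0.2   0.26] q [-1.41  0.67  2.16  1.17  1.48 -1.28] maxspeed frac 0.60 cost 5.9e-30 wrist zmin 0.24 ok True
n 14 slide [0.214, -0.975, 2.091] ang [-0.0, -0.0, -0.0001]
 end [0.625 0.064 0.228] q [-0.56  0.77  2.23  2.03  1.29 -1.44] maxspeed frac 0.42 cost 3.5e-23 wrist zmin 0.29 ok True
n 10 slide [-1.272, -0.001, 0.271] ang [-0.0, -0.0, 0.0]
 end [0.626 0.064 0.098] q [-0.56  1.12  2.19  2.09  1.44 -1.72] maxspeed frac 0.23 cost 9.6e-27 wrist zmin 0.16 ok True
```

Run:
```python
from p6 import *
s=manip.sense(); r=R.from_quat(s['tool_rot'])
print(r.apply([-0.326,-0.525,-0.166]), r.inv().apply([0,0,1]))
U=plan(s['tcp_pos']+[0,0,.06],r,4); A=plan(np.array([.44,-.20,.26]),r0,28,*U)
print(r.apply([0,0,0]))
```

```text
[ 0.15281875 -0.32491217  0.52965603] [-0.8908028  -0.37423418 -0.25771912]
n 4 slide [-1.336, -0.561, -0.387] ang [0.0, 0.0, 0.0]
 end [ 0.502 -0.264  0.211] q [-1.29  0.77  1.95  1.24  1.43  1.59] maxspeed frac 0.20 cost 8.3e-28 wrist zmin 0.25 ok True
n 28 slide [-0.395, -0.274, -0.127] ang [0.0025, 0.0007, -0.098]
 end [ 0.44 -0.2   0.26] q [-1.41  0.67  2.16  1.17  1.48 -1.28] maxspeed frac 0.62 cost 3.8e-30 wrist zmin 0.30 ok True
[0. 0. 0.]
```

```bash
python3 -m creep '[{"slide":[-1.34,-0.56,-0.39],"angular":[0,0,0],"claw":-1},{"slide":[-1.34,-0.56,-0.39],"angular":[0,0,0],"claw":-1},{"slide":[-1.34,-0.56,-0.39],"angular":[0,0,0],"claw":-1},{"slide":[-1.34,-0.56,-0.39],"angular":[0,0,0],"claw":-1},{"slide":[-0.4,-0.27,-0.13],"angular":[0.0025,0.0007,-0.098],"claw":-1},{"slide":[-0.4,-0.27,-0.13],"angular":[0.0025,0.0007,-0.098],"claw":-1},{"slide":[-0.4,-0.27,-0.13],"angular":[0.0025,0.0007,-0.098],"claw":-1},{"slide":[-0.4,-0.27,-0.13],"angular":[0.0025,0.0007,-0.098],"claw":-1},{"slide":[-0.4,-0.27,-0.13],"angular":[0.0025,0.0007,-0.098],"claw":-1},{"slide":[-0.4,-0.27,-0.13],"angular":[0.0025,0.0007,-0.098],"claw":-1}]'
python3 -m creep '[{"slide":[-0.4,-0.27,-0.13],"angular":[0.0025,0.0007,-0.098],"claw":-1},{"slide":[-0.4,-0.27,-0.13],"angular":[0.0025,0.0007,-0.098],"claw":-1},{"slide":[-0.4,-0.27,-0.13],"angular":[0.0025,0.0007,-0.098],"claw":-1},{"slide":[-0.4,-0.27,-0.13],"angular":[0.0025,0.0007,-0.098],"claw":-1},{"slide":[-0.4,-0.27,-0.13],"angular":[0.0025,0.0007,-0.098],"claw":-1},{"slide":[-0.4,-0.27,-0.13],"angular":[0.0025,0.0007,-0.098],"claw":-1},{"slide":[-0.4,-0.27,-0.13],"angular":[0.0025,0.0007,-0.098],"claw":-1},{"slide":[-0.4,-0.27,-0.13],"angular":[0.0025,0.0007,-0.098],"claw":-1},{"slide":[-0.4,-0.27,-0.13],"angular":[0.0025,0.0007,-0.098],"claw":-1},{"slide":[-0.4,-0.27,-0.13],"angular":[0.0025,0.0007,-0.098],"claw":-1}]'
python3 -m creep '[{"slide":[-0.4,-0.27,-0.13],"angular":[0.0025,0.0007,-0.098],"claw":-1},{"slide":[-0.4,-0.27,-0.13],"angular":[0.0025,0.0007,-0.098],"claw":-1},{"slide":[-0.4,-0.27,-0.13],"angular":[0.0025,0.0007,-0.098],"claw":-1},{"slide":[-0.4,-0.27,-0.13],"angular":[0.0025,0.0007,-0.098],"claw":-1},{"slide":[-0.4,-0.27,-0.13],"angular":[0.0025,0.0007,-0.098],"claw":-1},{"slide":[-0.4,-0.27,-0.13],"angular":[0.0025,0.0007,-0.098],"claw":-1},{"slide":[-0.4,-0.27,-0.13],"angular":[0.0025,0.0007,-0.098],"claw":-1},{"slide":[-0.4,-0.27,-0.13],"angular":[0.0025,0.0007,-0.098],"claw":-1},{"slide":[-0.4,-0.27,-0.13],"angular":[0.0025,0.0007,-0.098],"claw":-1},{"slide":[-0.4,-0.27,-0.13],"angular":[0.0025,0.0007,-0.098],"claw":-1}]'
python3 -m creep '[{"slide":[-0.4,-0.27,-0.13],"angular":[0.0025,0.0007,-0.098],"claw":-1},{"slide":[-0.4,-0.27,-0.13],"angular":[0.0025,0.0007,-0.098],"claw":-1},{"slide":[0,0,0],"angular":[0,0,0],"claw":-1},{"slide":[0,0,0],"angular":[0,0,0],"claw":-1},{"slide":[0,0,0],"angular":[0,0,0],"claw":-1}]'
python3 - <<'E'
from p6 import *
B=plan(T0+[0,0,.12],r0,14)
a=viewer.snapshot('scene'); b=viewer.snapshot('side'); w=viewer.snapshot('wrist')
o=np.zeros((600,800,3),np.uint8)
A=proj('scene',[.476,-.291,.04])[0].astype(int); D=proj('side',[.476,-.291,.04])[0].astype(int); print(A,D)
o[:300,:390]=cv2.resize(a[A[1]-50:A[1]+50,A[0]-65:A[0]+65],(390,300),interpolation=3)
o[:300,400:790]=cv2.resize(b[D[1]-50:D[1]+50,D[0]-65:D[0]+65],(390,300),interpolation=3)
o[305:592,:460]=cv2.resize(w,(460,287),interpolation=cv2.INTER_AREA)
cv2.imwrite('pics/m2.png',o)
E
```

```text
t: 24.3
tcp_pos: [0.5014, -0.2631, 0.2411]
tool_rot: [-0.541, 0.578, -0.146, 0.594]
force: [0.3, 0.3, -2.4]
finger_gap: 0.766
gripper_force: 73.5
t: 25.13
tcp_pos: [0.4803, -0.2351, 0.2743]
tool_rot: [0.741, -0.255, 0.417, -0.46]
force: [0.1, -1.0, -2.3]
finger_gap: 0.768
gripper_force: 74.6
t: 25.97
tcp_pos: [0.4453, -0.2033, 0.266]
tool_rot: [0.767, 0.127, 0.59, -0.217]
force: [0.7, -0.7, -1.9]
finger_gap: 0.765
gripper_force: 74.6
t: 26.38
tcp_pos: [0.4389, -0.2, 0.2597]
tool_rot: [0.751, 0.199, 0.608, -0.162]
force: [0.0, 0.5, -1.3]
finger_gap: 0.767
gripper_force: 73.5
n 14 slide [0.076, -0.973, 2.126] ang [0.0001, -0.0001, -0.0002]
 end [0.626 0.064 0.208] q [-0.56  0.82  2.23  2.05  1.32 -1.49] maxspeed frac 0.42 cost 5.3e-23 wrist zmin 0.27 ok True
[213 218] [365 157]
```

View pics/m2.png

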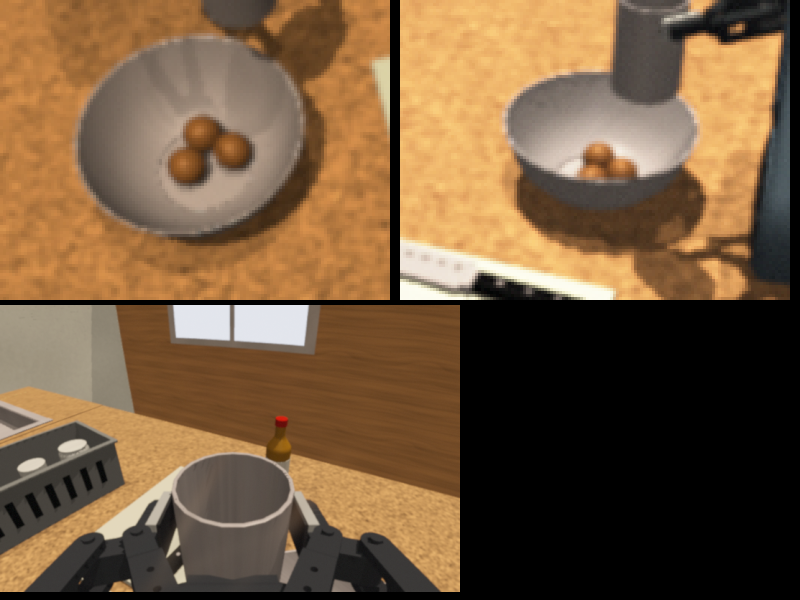

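```bash
python3 -m creep '[{"slide":[0.08,-0.97,2.13],"angular":[0,0,0],"claw":-1},{"slide":[0.08,-0.97,2.13],"angular":[0,0,0],"claw":-1},{"slide":[0.08,-0.97,2.13],"angular":[0,0,0],"claw":-1},{"slide":[0.08,-0.97,2.13],"angular":[0,0,0],"claw":-1},{"slide":[0.08,-0.97,2.13],"angular":[0,0,0],"claw":-1},{"slide":[0.08,-0.97,2.13],"angular":[0,0,0],"claw":-1},{"slide":[0.08,-0.97,2.13],"angular":[0,0,0],"claw":-1}]'
python3 -m creep '[{"slide":[0.08,-0.97,2.13],"angular":[0,0,0],"claw":-1},{"slide":[0.08,-0.97,2.13],"angular":[0,0,0],"claw":-1},{"slide":[0.08,-0.97,2.13],"angular":[0,0,0],"claw":-1},{"slide":[0.08,-0.97,2.13],"angular":[0,0,0],"claw":-1},{"slide":[0.08,-0.97,2.13],"angular":[0,0,0],"claw":-1},{"slide":[0.08,-0.97,2.13],"angular":[0,0,0],"claw":-1},{"slide":[0.08,-0.97,2.13],"angular":[0,0,0],"claw":-1},{"slide":[0,0,0],"angular":[0,0,0],"claw":-1},{"slide":[0,0,0],"angular":[0,0,0],"claw":-1}]'
python3 - <<'E'
from p6 import *
C=plan(T0+[0,0,.008],r0,9)
E
```

```text
t: 27.12
tcp_pos: [0.5333, -0.0673, 0.234]
tool_rot: [0.751, 0.199, 0.608, -0.162]
force: [0.9, 0.1, -0.7]
finger_gap: 0.765
gripper_force: 74.6
t: 27.87
tcp_pos: [0.6262, 0.0662, 0.2087]
tool_rot: [0.751, 0.201, 0.608, -0.163]
force: [-0.2, -0.2, -1.4]
finger_gap: 0.77
gripper_force: 73.5
n 9 slide [-1.226, 0.016, 0.242] ang [-0.0002, -0.0001, -0.0001]
 end [0.625 0.064 0.096] q [-0.56  1.12  2.19  2.09  1.44 -1.72] maxspeed frac 0.22 cost 3.9e-27 wrist zmin 0.16 ok True
```

```bash
python3 -m creep '[{"slide":[-1.23,0.01,0.24],"angular":[0,0,0],"claw":-1},{"slide":[-1.23,0.01,0.24],"angular":[0,0,0],"claw":-1},{"slide":[-1.23,0.01,0.24],"angular":[0,0,0],"claw":-1},{"slide":[-1.23,0.01,0.24],"angular":[0,0,0],"claw":-1},{"slide":[-1.23,0.01,0.24],"angular":[0,0,0],"claw":-1},{"slide":[-1.23,0.01,0.24],"angular":[0,0,0],"claw":-1},{"slide":[-1.23,0.01,0.24],"angular":[0,0,0],"claw":-1},{"slide":[-1.23,0.01,0.24],"angular":[0,0,0],"claw":-1},{"slide":[-1.23,0.01,0.24],"angular":[0,0,0],"claw":-1},{"slide":[0,0,0],"angular":[0,0,0],"claw":-1}]'
python3 -m creep '[{"slide":[-0.3,0,0.06],"angular":[0,0,0],"claw":-1},{"slide":[-0.1,0,0.02],"angular":[0,0,0],"claw":-1},{"slide":[0,0,0],"angular":[0,0,0],"claw":-1}]'
python3 -m creep '[{"slide":[-0.15,0,0.03],"angular":[0,0,0],"claw":-1},{"slide":[0,0,0],"angular":[0,0,0],"claw":-1}]'
python3 -m creep '[{"slide":[-0.1,0,0.02],"angular":[0,0,0],"claw":-1},{"slide":[0,0,0],"angular":[0,0,0],"claw":-1}]'
```

```text
t: 28.7
tcp_pos: [0.6254, 0.0605, 0.0937]
tool_rot: [0.752, 0.198, 0.608, -0.161]
force: [-0.7, -0.5, -1.1]
finger_gap: 0.768
gripper_force: 73.5
t: 28.95
tcp_pos: [0.6252, 0.0619, 0.0924]
tool_rot: [0.751, 0.2, 0.609, -0.162]
force: [1.2, -0.5, -1.9]
finger_gap: 0.77
gripper_force: 73.5
t: 29.12
tcp_pos: [0.6252, 0.0624, 0.0908]
tool_rot: [0.751, 0.2, 0.608, -0.162]
force: [0.9, 0.2, -1.8]
finger_gap: 0.766
gripper_force: 73.5
t: 29.28
tcp_pos: [0.6252, 0.0626, 0.0895]
tool_rot: [0.751, 0.2, 0.608, -0.162]
force: [0.5, -0.6, -1.8]
finger_gap: 0.768
gripper_force: 74.6
```

```bash
python3 -m creep '[{"slide":[-0.1,0,0.02],"angular":[0,0,0],"claw":-1},{"slide":[0,0,0],"angular":[0,0,0],"claw":-1},{"slide":[0,0,0],"angular":[0,0,0],"claw":-1}]'
python3 -m creep '[{"slide":[-0.07,0,0.015],"angular":[0,0,0],"claw":-1},{"slide":[0,0,0],"angular":[0,0,0],"claw":-1}]'
python3 -m creep '[{"slide":[-0.07,0,0.015],"angular":[0,0,0],"claw":-1},{"slide":[0,0,0],"angular":[0,0,0],"claw":-1}]'
python3 -m creep '[{"slide":[0,0,0],"angular":[0,0,0],"claw":-1},{"slide":[0,0,0],"angular":[0,0,0],"claw":-1}]'
```

```text
t: 29.53
tcp_pos: [0.6251, 0.0626, 0.0883]
tool_rot: [0.751, 0.2, 0.608, -0.162]
force: [-0.9, 0.5, -1.6]
finger_gap: 0.771
gripper_force: 73.6
t: 29.7
tcp_pos: [0.6251, 0.0626, 0.0883]
tool_rot: [0.75, 0.2, 0.609, -0.162]
force: [-0.8, -0.5, 1.1]
finger_gap: 0.77
gripper_force: 73.6
t: 29.87
tcp_pos: [0.6252, 0.0626, 0.0883]
tool_rot: [0.75, 0.2, 0.61, -0.162]
force: [-2.2, -1.5, 4.9]
finger_gap: 0.766
gripper_force: 73.8
t: 30.03
tcp_pos: [0.6252, 0.0626, 0.0883]
tool_rot: [0.75, 0.2, 0.61, -0.162]
force: [-1.8, -0.8, 5.4]
finger_gap: 0.771
gripper_force: 73.7
```

```bash
python3 -m creep '[{"slide":[0,0,0],"angular":[0,0,0],"claw":1},{"slide":[0,0,0],"angular":[0,0,0],"claw":1},{"slide":[0,0,0],"angular":[0,0,0],"claw":1},{"slide":[0,0,0],"angular":[0,0,0],"claw":1},{"slide":[0,0,0],"angular":[0,0,0],"claw":1},{"slide":[0,0,0],"angular":[0,0,0],"claw":1},{"slide":[0,0,0],"angular":[0,0,0],"claw":1}]'
python3 -m creep '[{"slide":[0,0,-0.5],"angular":[0,0,0],"claw":1},{"slide":[0,0,-1],"angular":[0,0,0],"claw":1},{"slide":[0,0,-1.5],"angular":[0,0,0],"claw":1},{"slide":[0,0,-2],"angular":[0,0,0],"claw":1},{"slide":[0,0,-2],"angular":[0,0,0],"claw":1},{"slide":[0,0,-2],"angular":[0,0,0],"claw":1},{"slide":[0.5,0,-1],"angular":[0,0,0],"claw":1},{"slide":[0,0,0],"angular":[0,0,0],"claw":1},{"slide":[0,0,0],"angular":[0,0,0],"claw":1},{"slide":[0,0,0],"angular":[0,0,0],"claw":1}]'
python3 - <<'E'
from h import *
# numeric check: outline of the cup in the wrist picture vs. an upright cup model
s=manip.sense(); w=viewer.snapshot('wrist'); cv2.imwrite('pics/w9.png',w)
a=viewer.snapshot('scene'); b=viewer.snapshot('side')
g=cv2.cvtColor(w,cv2.COLOR_BGR2GRAY).astype(float)
def edges(z):  # left/right silhouettes at height z assuming axis near (.6,.05)
    v=int(proj('wrist',[.601,.0485,z],s)[0][1]); gr=np.abs(np.convolve(cv2.GaussianBlur(g,(3,3),0)[v],[1,0,-1],'same')); return v,gr
t=np.linspace(0,2*np.pi,73)
for z in (.10,.07,.04):
    p=proj('wrist',np.c_[.601+.034*np.cos(t),.0485+.034*np.sin(t),0*t+z],s); l,r=p[p[:,0].argmin()],p[p[:,0].argmax()]
    f=lambda q:int(q[0])-15+np.abs(np.gradient(cv2.GaussianBlur(g,(5,5),0)[int(round(q[1]))]))[int(q[0])-15:int(q[0])+16].argmax()
    print(z,'pred',np.round([l[0],r[0]],1),'seen',f(l),f(r),'v',int(l[1]))
P=proj('scene',[.476,-.291,.04])[0].astype(int); c=a[P[1]-40:P[1]+40,P[0]-45:P[0]+45]; h=cv2.cvtColor(c,cv2.COLOR_BGR2HSV)
m=cv2.inRange(h,(5,120,40),(20,255,200)); yy,xx=np.mgrid[-40:40,-45:45]; m[(xx/25.)**2+(yy/22.)**2>1]=0
print('brown in bowl',(m>0).sum())
E
```

```text
t: 30.62
tcp_pos: [0.6251, 0.0625, 0.0867]
tool_rot: [0.751, 0.2, 0.608, -0.162]
force: [0.3, 0.3, 0.6]
finger_gap: 0.999
gripper_force: 0.0
t: 31.45
tcp_pos: [0.5414, 0.0143, 0.1122]
tool_rot: [0.751, 0.2, 0.608, -0.162]
force: [-0.5, -1.4, 0.7]
finger_gap: 1.001
gripper_force: 0.0
0.1 pred [272.9 373. ] seen 273 360 v 205
0.07 pred [275.8 370. ] seen 276 370 v 241
0.04 pred [278.4 367.3] seen 279 367 v 273
brown in bowl 331
```

```bash
python3 -c "
from station import ticket; print(ticket.sign_off())"
```

```text
the job is handed in; nothing more can be done
None
```

I handed the job in at about 31.6 s; the sign-off gave no verdict. The last camera checks showed all three walnuts in the bowl and the empty cup standing upright and released on the board; I saw no sign that the bin, bowl, knife or sauce bottle had moved, though I did not measure them.

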